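Load returned jars into a carrier and lock its keeper bar

TASK

Pack the returned jars of shoe cream: stand every jar on the bench upright in the carrier's tray, with the blue keeper bar swung out of the way, then swing the bar fully shut over their lids. Lock it with the red captive wing screw at its end: line the screw up, push it down into the post and turn it clockwise until it stops, so that it stays down when you let go. Leave the scanner, the tape roll and the polish tin where they are.

Things in the scene. Friction and masses are not known exactly. Their poses are not given: they have to be found in the camera images.
- jar1: one of the jars of shoe cream: green glass with a paper label and a black screw lid with a green spot, 48 mm across, 50 mm tall, about 130 g; origin at the centre of its underside, z up along it; may be absent
- jar2: one of the jars of shoe cream: yellow glass with a paper label and a black screw lid with a yellow spot, 48 mm across, 50 mm tall, about 130 g; origin at the centre of its underside, z up along it; may be absent
- jar3: one of the jars of shoe cream: white glass with a paper label and a black screw lid with a white spot, 48 mm across, 50 mm tall, about 130 g; origin at the centre of its underside, z up along it; may be absent
- jar4: one of the jars of shoe cream: blue glass with a paper label and a black screw lid with a blue spot, 48 mm across, 50 mm tall, about 130 g; origin at the centre of its underside, z up along it; may be absent
- jar5: one of the jars of shoe cream: red glass with a paper label and a black screw lid with a red spot, 48 mm across, 50 mm tall, about 130 g; origin at the centre of its underside, z up along it; may be absent
- deck (a point): centre of the flat black rubber floor of the carrier's tray, 12 mm over the bench; y runs along the tray towards the latch post, x across it. Inside the tray is 70 mm (x) by 300 mm (y); its walls stand 18 mm over the floor, 4 mm thick. Jars stand in one row along y; five fit with 56 mm between centres
- carrier: the whole carrier, fixed to the bench on a steel plate 140 (x) by 430 (y) by 6 mm; origin under its centre, axes as deck. A round pivot post, 26 mm across, stands at y = -175 mm, and a latch post, 36 by 34 mm, at y = +175 mm; both end 61 to 67 mm over the bench
- latch_hole (a point): mouth of the threaded hole in the top of the latch post (65 mm over the bench), on its axis; the screw goes in here when the bar is shut
- bar_mid (a point): a point in the middle of the blue keeper bar's section, 200 mm from its vertical pivot; y points along the bar away from the pivot. The bar is 22 mm wide, lies level from 67 to 83 mm over the bench (5 mm over the lids of loaded jars), and ends 350 mm from the pivot in a 36 mm round boss (top at 85 mm) under the screw
- bar (a joint): swing of the keeper bar, rad: 0 is shut over the row, against its stop (bar along deck y); it grows as the bar swings out towards deck +x (clockwise from above), to its stop at 1.75. Pushed by its side with about 1 N it swings, and it stays where it is left. It must lie against its stop at 0 for the screw to enter the post
- wing_grip (a point): grip point of the red wing on top of the captive screw, on the screw's axis at the bar's free end, 6 mm below the wing's top. The wing is 44 mm long (y of this frame), 12 mm thick (x), 26 mm tall; with the screw up its top is 127 mm over the bench
- screw (a joint): how far the screw is pushed down, m: 0 is up, where its spring lifts it (2.4 N); 0.012 is the bottom (7 N). With the bar shut its two lugs pass the hole's slots only while the wing lies along the bar within 0.25 rad; pushed down to the bottom it can be turned clockwise, and the coarse thread then keeps it down at about 0.0105
- wing (a joint): turn of the wing, rad, clockwise from above positive: 0 is the wing along the bar, where the lugs meet the slots; stops at -0.6 and 2.2 (fully screwed in). It keeps its angle when let go; turning takes under 0.1 N m
- scanner: hand-held barcode scanner lying on the bench, about 180 by 55 by 42 mm; leave it alone
- tape: roll of clear packing tape lying flat, 100 mm across, 48 mm tall; leave it alone
- tin: shoe-polish tin with a red lid, 75 mm across, 27 mm tall; leave it alone
There are look-alikes about, which are no part of the job. What is shaped like the jar2 but orange or turquoise is not meant. Leave any pink look-alike of the jar3 alone.

How it is judged:
On the way, in this order (a step that is already met when the one before it is completed fails the run):
1. every jar stands upright in the tray while the bar is still open (x of jar1 in the frame of deck between -0.018 and 0.018 m and y of jar1 in the frame of deck between -0.13 and 0.13 m and z of jar1 in the frame of deck between -0.006 and 0.006 m and angle between each of jar1, jar2, jar3, jar4, jar5's own z axis and vertical below 0.1 rad and linear speed of each of jar1, jar2, jar3, jar4, jar5 below 0.03 m/s and x of jar2 in the frame of deck between -0.018 and 0.018 m and y of jar2 in the frame of deck between -0.13 and 0.13 m and z of jar2 in the frame of deck between -0.006 and 0.006 m and x of jar3 in the frame of deck between -0.018 and 0.018 m and y of jar3 in the frame of deck between -0.13 and 0.13 m and z of jar3 in the frame of deck between -0.006 and 0.006 m and x of jar4 in the frame of deck between -0.018 and 0.018 m and y of jar4 in the frame of deck between -0.13 and 0.13 m and z of jar4 in the frame of deck between -0.006 and 0.006 m and x of jar5 in the frame of deck between -0.018 and 0.018 m and y of jar5 in the frame of deck between -0.13 and 0.13 m and z of jar5 in the frame of deck between -0.006 and 0.006 m and value of joint bar above 0.2 rad), for 0.2 s.
2. the bar is swung shut (value of joint bar below 0.04 rad), for 0.2 s.
3. the screw is pushed down and turned fully clockwise (value of joint bar below 0.04 rad and value of joint screw above 0.009 m and value of joint wing above 2 rad), for 0.2 s.
At the end, for the whole second after the job is handed in: every jar stands upright (tilt under 0.1 rad) and at rest on the tray floor, its centre within 18 mm of the row's line and 130 mm of the deck's centre along it; bar within 0.04 rad of shut; screw down by more than 9 mm and turned past 2.0 rad, staying so when let go (all of step 3 and x of jar1 in the frame of deck between -0.018 and 0.018 m and y of jar1 in the frame of deck between -0.13 and 0.13 m and z of jar1 in the frame of deck between -0.006 and 0.006 m and angle between each of jar1, jar2, jar3, jar4, jar5's own z axis and vertical below 0.1 rad and linear speed of each of jar1, jar2, jar3, jar4, jar5 below 0.03 m/s and x of jar2 in the frame of deck between -0.018 and 0.018 m and y of jar2 in the frame of deck between -0.13 and 0.13 m and z of jar2 in the frame of deck between -0.006 and 0.006 m and x of jar3 in the frame of deck between -0.018 and 0.018 m and y of jar3 in the frame of deck between -0.13 and 0.13 m and z of jar3 in the frame of deck between -0.006 and 0.006 m and x of jar4 in the frame of deck between -0.018 and 0.018 m and y of jar4 in the frame of deck between -0.13 and 0.13 m and z of jar4 in the frame of deck between -0.006 and 0.006 m and x of jar5 in the frame of deck between -0.018 and 0.018 m and y of jar5 in the frame of deck between -0.13 and 0.13 m and z of jar5 in the frame of deck between -0.006 and 0.006 m); the robot touches nothing.
It fails at once if the scanner is moved by more than 3 cm (distance of scanner from where it was at the start of the episode above 0.03 m).
It fails at once if the tape is moved by more than 3 cm (distance of tape from where it was at the start of the episode above 0.03 m).
It fails at once if the tin is moved by more than 3 cm (distance of tin from where it was at the start of the episode above 0.03 m).
Of jar1, jar2, jar3, jar4, jar5 only 3 to 5 are there at a start; the rules pass over those that are not, and their reading is None.
At some moment in a run one of jar1, jar2, jar3, jar4, jar5 may be knocked a few centimetres aside while the robot is not near it.
It also fails if it takes over 210 s, if anything falls off the work surface, if the arm or the gripper's body presses on something with over 40 N, if the wrist force passes 120 N, or if a joint passes its speed limit or range.

ROBOT

A 7-joint arm with a two-finger parallel gripper is mounted at the origin on the work surface. World frame = base frame: x ahead of the robot, y to its left, z up, the work surface at z = 0. Lengths are in m, angles in rad, forces in N, time in s.
With the tool pointing down it reaches from about 0.425 to 0.925 m from the base axis. Payload 6.8 kg.
Tool frame: the origin (TCP) lies midway between the tips of the shut fingers; the grasp point (between the pads) lies 19 mm behind it (bot.hold_point_z is the distance from the TCP to the grasp point, in m); z points along the fingers, y is the line along which they close (so a half turn about z gives the same grasp; the last joint's range is limited). The gripper opens to 85 mm and grips with 20 to 120 N. Pads are 22 mm wide; open, the fingers measure 114 mm over their backs; the gripper's body (76 mm by 85 mm) begins 54 mm behind the grasp point. The pads swing forward as they close: fully open they stand 13 mm farther back than shut.
Start: joints at [1.014, 0.477, 0.022, 1.555, -0.011, 1.109, -0.083], TCP at [0.293, -0.608, 0.231] pointing down, gripper open.
Joint ranges: [-2.96, 2.96], [-0.34, 2.1], [-1.41, 1.46], [0.24, 2.44], [-1.37, 4.51], [0.17, 1.92], [-2.96, 2.96]. Speed limits (rad/s): [2.39, 2.39, 3.14, 3.14, 3.14, 3.14, 3.14].

INTERFACE

Orientations are given as a unit quaternion [w, x, y, z].
In Python, from station import bot gives the robot as it stands. The module is installed in compiled form; this text tells all that it offers.
- The arm moves only by the tool step_arm, never from a script. Its argument "increments" is a list that holds one entry, the list of rows, each a list of 7 numbers: the opening, from -1 (shut) to 1 (fully open), then the shift along the tool's x, y, z in mm, then the turn, a rotation vector about the tool's x, y, z in degrees. In form: [[[grip, x, y, z, ax, ay, az], ...]]. A call has 1 to 10 rows; each row is the pose to reach, as a shift and turn from the pose commanded when the call began, along the tool's axes at that moment; what a row does not reach only later rows make up. A row lasts 1/12 s, in which the tool goes at most 41.7 mm and 7.16 degrees, less where a joint would pass 70% of its speed; a pose out of reach is approached as far as the arm can. A call with a gripper value outside its range is refused whole. The fingers move at their own pace and stop on an object; "force" is the grip in N (left out, the last holds). Time passes only in rows, so rows that repeat a pose let the fingers close. It gives the time, the measured TCP pose, the force, the opening and the grip force at its end, in the units of the state.
- bot.get_obs(): the state, without advancing time (a new reading comes with each control period).
- bot.read_camera(name): name is "scene" or "top"; returns a dict with "image" (420x560x3 uint8, red, green, blue), "camera_matrix" (3x3 intrinsics, pixels), "R" (3x3) and "t" (3): a world point X has camera coordinates R X + t. Camera axes: x right, y down, z forward; pixel columns grow to the right and rows downward; lengths in m; the calibration is good to about 2 mm. A picture is of the moment at which its call begins. There is no depth.
- bot.hand_in(): hands the job in; it is judged then, once.
The state is a dict: "t": time; "q": joint angles; "joint_vel": joint speeds; "joint_torque": joint torques, N m; "eef_pos": TCP position; "tool_rot": TCP orientation; "contact_force": force on the tool from outside, world axes, zero at the start; "torque": the same for the moment, N m; "gripper_width": opening from 0.0 (shut) to 1.0 (fully open); "grasp_force": force on a finger pad.
Only numpy, scipy, OpenCV 4.12 (cv2) and the standard library are available. Lean on these libraries where they do the work, as an engineer would, in place of code of your own. Each camera call takes 0.05 s, during which the arm holds its last target. There are 200 camera calls.

## Working session

There is one attempt and no reset: what is moved stays moved. The work goes in short steps, Python scripts to look and compute and a tool call to move; the robot and the scene stay as the last step left them, time stands still between calls to the robot, and variables do not carry over. Pictures are saved under pics/ and viewed, at most 14 in all, crops included, and the job is handed in when it is done.

Besides the shell and the picture viewer there is one more tool, called after "Emit:" by a JSON object that holds its "api" and its "payload". step_arm: Moves the arm, as the interface text tells. Its arguments: {"type":"object","properties":{"increments":{"type":"array"},"force":{"type":"number"}},"required":["increments"]}

```bash
mkdir -p pics
python3 - <<'E'
from station import bot
import cv2
for n in("scene","top"):
    c=bot.read_camera(n);cv2.imwrite(f"pics/{n}0.png",cv2.resize(c["image"][:,:,::-1],(800,600),interpolation=cv2.INTER_CUBIC))
    print(n,c["camera_matrix"].tolist(),c["R"].round(4).tolist(),c["t"].round(4).tolist())
print(bot.get_obs(),bot.hold_point_z)
E
```

```text
scene [[445.7540706759188, 0.0, 281.57810433277245], [0.0, 445.7540706759188, 210.6715106810412], [0.0, 0.0, 1.0]] [[-0.6598, 0.7513, -0.012], [0.5926, 0.5105, -0.6231], [-0.462, -0.4182, -0.7821]] [0.3765, -0.2535, 1.45]
top [[528.2096587942735, 0.0, 277.0497071910237], [0.0, 528.2096587942735, 211.35240142818634], [0.0, 0.0, 1.0]] [[0.0223, -0.9996, 0.0146], [-0.9839, -0.0245, -0.1769], [0.1772, -0.0104, -0.9841]] [-0.0428, 0.5465, 1.3632]
{'t': 0.1, 'q': array([ 1.01385595,  0.47772859,  0.02231816,  1.55630587, -0.01150059,
        1.10930215, -0.08308116]), 'joint_vel': array([ 0.00080127, -0.00133408, -0.00074226, -0.00386401,  0.00111478,
       -0.00075211, -0.00093416]), 'joint_torque': array([ 4.81521172e-03, -5.97752774e+01,  1.61371708e+00, -2.81950629e+01,
        1.27214834e-02,  5.08261626e-03, -1.60091247e-05]), 'eef_pos': array([ 0.29268027, -0.60767749,  0.2304347 ]), 'tool_rot': array([-7.74440068e-04,  9.74916213e-01,  2.22570719e-01, -2.30880856e-04]), 'contact_force': array([ 0.36269046,  0.62250679, -0.06592551]), 'torque': array([-0.00901192, -0.01460843, -0.01701717]), 'grasp_force': 0.0, 'gripper_width': 1.000052405523717} 0.0187
```

View pics/scene0.png

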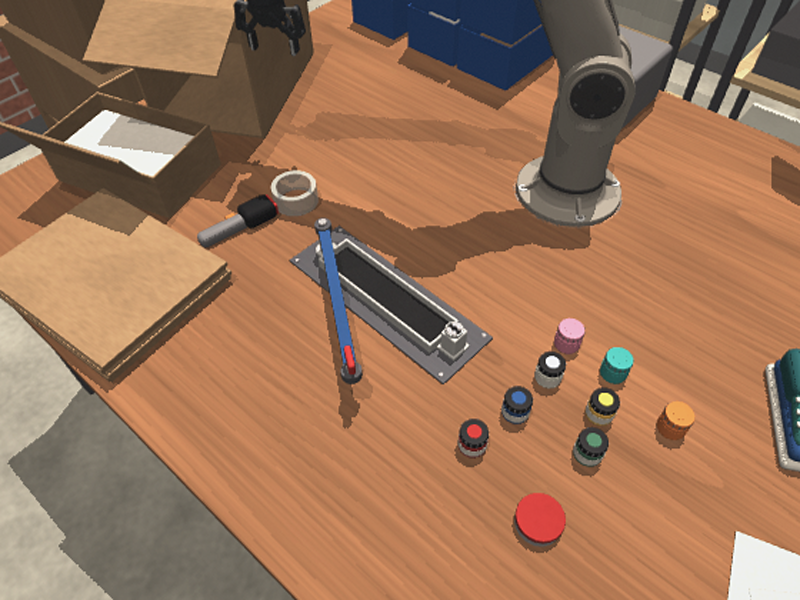

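View pics/top0.png

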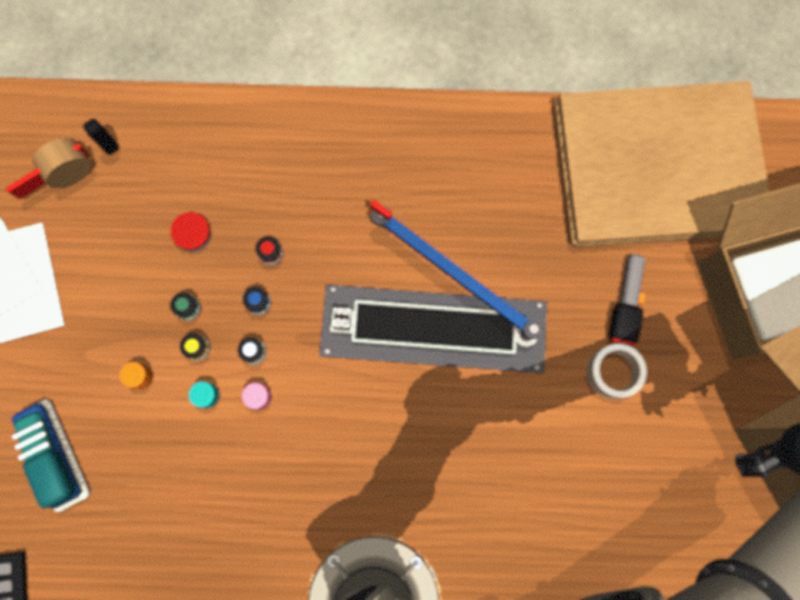

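```bash
cat > h.py <<'E'
from station import bot
import cv2, numpy as np
def cams(): return {n:bot.read_camera(n) for n in("scene","top")}
def crop(c,x,y,w,h,s,name): cv2.imwrite("pics/"+name,cv2.resize(c["image"][y:y+h,x:x+w,::-1],None,fx=s,fy=s,interpolation=cv2.INTER_CUBIC))
def P(c): return c["camera_matrix"]@np.c_[c["R"],c["t"]]
def tri(cs,ps,pt):
    X=cv2.triangulatePoints(P(cs["scene"]),P(cs["top"]),np.float64(ps).reshape(2,1),np.float64(pt).reshape(2,1))[:,0];X=X[:3]/X[3]
    r=[proj(cs[n],X)-p for n,p in(("scene",ps),("top",pt))]
    return X.round(4),np.round(r,1).tolist()
def proj(c,X): u=P(c)@np.r_[X,1]; return u[:2]/u[2]
def onz(c,p,z):
    d=c["R"].T@np.linalg.inv(c["camera_matrix"])@np.r_[p,1]; o=-c["R"].T@c["t"]
    return (o+d*(z-o[2])/d[2]).round(4)
E
python3 - <<'E'
from h import *
cs=cams()
# colour spots: refine lid spots by colour-distance centroid near the read pixels
S=1/1.42857
L={'red':((474,431),(268,249)),'blue':((518,398),(256,298)),'white':((552,362),(250,349)),'yellow':((605,400),(192,346)),'green':((594,440),(183,305))}
for k,(a,b) in L.items(): print(k,*tri(cs,np.array(a)*S,np.array(b)*S))
crop(cs["top"],220,135,170,130,4.6,"tc.png");crop(cs["scene"],195,145,160,125,4.8,"sc.png");crop(cs["top"],75,150,125,140,4.2,"tj.png")
E
```

```text
red [0.6431 0.2158 0.0454] [[-0.9, -0.1], [-0.5, 0.3]]
blue [0.5477 0.2338 0.0463] [[-1.3, -0.2], [-0.7, 0.4]]
white [0.4517 0.2386 0.0489] [[-0.9, -0.1], [-0.6, 0.3]]
yellow [0.4553 0.3461 0.0456] [[-0.7, -0.1], [-0.4, 0.2]]
green [0.5313 0.369  0.0458] [[-1.3, -0.1], [-0.7, 0.3]]
```

View pics/tc.png

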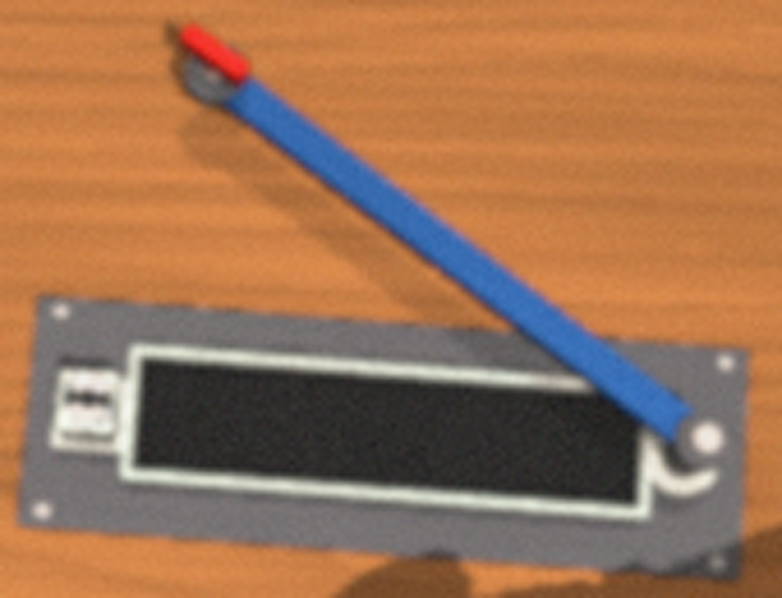

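View pics/sc.png

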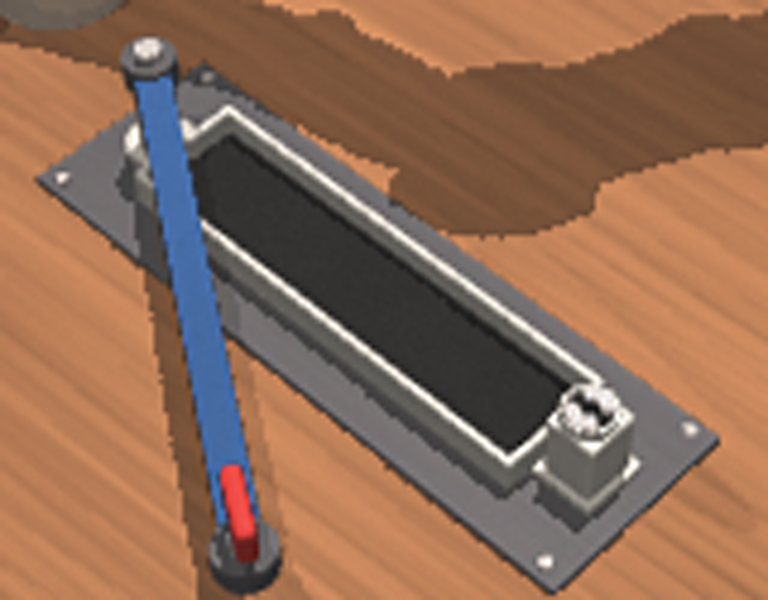

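View pics/tj.png

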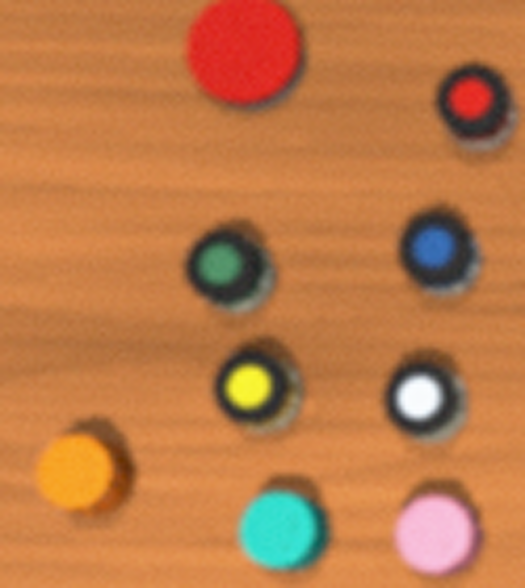

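```bash
cat > m.py <<'E'
from h import *
cs=cams()
T=lambda u,v:np.array([220+(u+.5)/4.6-.5,135+(v+.5)/4.6-.5])
S=lambda u,v:np.array([195+(u+.5)/4.8-.5,145+(v+.5)/4.8-.5])
for n,s,t in [("pivotcap",(148,48),(708,438)),("hole",(590,408),(88,402)),("wing top c",(233,485),(214,52)),("bossc",(245,560),(212,72)),
 ("latch-far corner",(552,592),(38,297)),("latch-near",(718,440),(20,525)),("pivot-far",(38,180),(748,350)),("screw LF",(545,562),(61,312)),("screw LN",(690,429),(42,511)),("screw PF",(62,178),(726,362)),
 ("rim LF",(508,462),(132,348))]: print(n,*tri(cs,S(*s),T(*t)))
for n,t in[("LF",(38,297)),("LN",(20,525)),("PN",(740,578)),("PF",(748,350))]: print(n,onz(cs["top"],T(*t),.006))
print("rim", [onz(cs["top"],T(*t),.03) for t in((132,347),(120,478),(648,518))])
print("pivot",onz(cs["top"],T(708,438),.085),"hole",onz(cs["top"],T(88,402),.065),"scene",onz(cs["scene"],S(590,408),.065), "wing",onz(cs["top"],T(188,36),.127),onz(cs["top"],T(240,72),.127))
im=cv2.cvtColor(cs["top"]["image"],cv2.COLOR_RGB2HSV)
J=lambda u,v:np.array([75+u/4.2,150+v/4.2])
for n,p in[("red",(470,100)),("blue",(433,246)),("white",(418,397)),("yellow",(248,386)),("green",(221,264))]:
    q=onz(cs["top"],J(*p),.05); print(n,q)
    print(onz(cs["scene"],proj(cs["scene"],q),.05))
for n,c in cs.items():
  for k,X in dict(r=(.643,.216,.05)).items(): print(n,proj(c,X))
E
python3 m.py
```

```text
pivotcap [ 0.4963 -0.2782  0.0931] [[-0.7, -0.1], [-0.4, 0.3]]
hole [0.5134 0.0712 0.0628] [[-0.4, -0.1], [-0.2, 0.1]]
wing top c [0.7023 0.0022 0.1343] [[0.5, 0.1], [0.2, -0.2]]
bossc [0.7069 0.0053 0.0769] [[-0.6, -0.1], [-0.3, 0.2]]
latch-far corner [0.5858 0.1069 0.0049] [[-0.3, -0.0], [-0.2, 0.1]]
latch-near [0.448  0.1131 0.0023] [[-0.7, -0.1], [-0.4, 0.2]]
pivot-far [ 0.5637 -0.3205  0.0033] [[-0.7, -0.1], [-0.4, 0.3]]
screw LF [0.5759 0.093  0.0084] [[-0.6, -0.1], [-0.4, 0.2]]
screw LN [0.4561 0.0996 0.0089] [[-0.5, -0.1], [-0.3, 0.2]]
screw PF [ 0.5553 -0.3063  0.0082] [[-0.6, -0.1], [-0.3, 0.3]]
rim LF [0.5513 0.048  0.0319] [[-0.1, -0.0], [-0.1, 0.0]]
LF [0.5859 0.1063 0.006 ]
LN [0.4483 0.1116 0.006 ]
PN [ 0.427  -0.3145  0.006 ]
PF [ 0.5642 -0.321   0.006 ]
rim [array([0.5524, 0.0479, 0.03  ]), array([0.4746, 0.0524, 0.03  ]), array([ 0.4586, -0.2561,  0.03  ])]
pivot [ 0.4984 -0.2809  0.085 ] hole [0.5135 0.0704 0.065 ] scene [0.5143 0.073  0.065 ] wing [0.713  0.0178 0.127 ] [ 0.6928 -0.0119  0.127 ]
red [0.644  0.2157 0.05  ]
[0.644  0.2157 0.05  ]
blue [0.5481 0.2341 0.05  ]
[0.5481 0.2341 0.05  ]
white [0.4517 0.2382 0.05  ]
[0.4517 0.2382 0.05  ]
yellow [0.456  0.3449 0.05  ]
[0.456  0.3449 0.05  ]
green [0.5332 0.3673 0.05  ]
[0.5332 0.3673 0.05  ]
scene [331.18834438 300.68511897]
top [186.78079157 174.1747209 ]
```

Everything measured agrees with the given sizes.

- **Targets:** the lids with spots (top view): red (268,249), blue (256,298), white (250,349), yellow (192,346), green (183,305). The close crop confirms five upright jars with black lids.
- **Not meant:** orange (134,375), turquoise (203,394) and pink (255,395), which have no lids, and the red tin (190,231).
- **Bar:** open by about 0.58 rad. I'll swing it further out first.

Emit:
{"api": "step_arm", "payload": {"increments": [[[0,15,-30,-20,0,0,0],[-1,40,-70,-45,0,0,0],[-1,65,-120,-70,0,0,0],[-1,83,-171,-70,0,0,0],[-1,83,-171,-70,0,0,-10],[-1,83,-171,-70,0,0,-20],[-1,83,-171,-70,0,0,-30],[-1,83,-171,-70,0,0,-40],[-1,83,-171,-70,0,0,-50],[-1,83,-171,-70,0,0,-61.4]]], "force": 40}}

```text
t: 1.13
eef_pos: [0.2934, -0.4179, 0.3015]
tool_rot: [0.0, 0.824, 0.567, -0.0]
contact_force: [0.7, 0.9, 0.3]
gripper_width: 0.002
grasp_force: 0.0
```

```bash
cat > d.py <<'E'
# python3 d.py x y z : tool-frame delta (mm) to world target (m); 'deck' prefix: coordinates in deck x,y + world z
import sys
from station import bot
import numpy as np
from scipy.spatial.transform import Rotation as R
o=bot.get_obs();w,x,y,z=o["tool_rot"];M=R.from_quat([x,y,z,w]).as_matrix()
C=np.array([.5064,-.1044,0]);ey=np.array([.0503,.9987,0]);ex=np.array([.9987,-.0503,0])
print("t %.2f"%o["t"],"tcp",o["eef_pos"].round(4),"deck",((o["eef_pos"]-C)@np.c_[ex,ey]).round(4),"yaw err deg",np.degrees(np.arctan2(M[:,1]@ey,M[:,1]@ex)).round(2),"tilt",np.degrees(np.arccos(-M[2,2])).round(2),"w",round(o["gripper_width"],3),"gf",round(o["grasp_force"],1),"F",o["contact_force"].round(1))
a=sys.argv[1:]
for s in a:
    k,v=s.split("=");v=np.array([float(i) for i in v.split(",")])
    T=v if k=="w" else C+ex*v[0]+ey*v[1]+[0,0,v[2]]
    print(s,"world",T.round(4),"delta mm",(M.T@(T-o["eef_pos"])*1000).round(1))
E
python3 d.py w=.58,-.091,.3 w=.58,-.091,.072 w=.693,-.238,.072
```

```text
t 1.13 tcp [ 0.2934 -0.4179  0.3015] deck [-0.1969 -0.3238] yaw err deg -18.07 tilt 0.02 w 0.002 gf 0.0 F [0.7 0.9 0.3]
w=.58,-.091,.3 world [ 0.58  -0.091  0.3  ] delta mm [407.8 150.7   1.5]
w=.58,-.091,.072 world [ 0.58  -0.091  0.072] delta mm [407.9 150.6 229.5]
w=.693,-.238,.072 world [ 0.693 -0.238  0.072] delta mm [311.  308.7 229.5]
```

Emit:
{"api": "step_arm", "payload": {"increments": [[[-1,40,15,0,0,0,-7],[-1,80,30,0,0,0,-14],[-1,120,45,0,0,0,-18],[-1,160,60,0,0,0,-18],[-1,200,75,0,0,0,-18],[-1,240,90,0,0,0,-18],[-1,290,110,0,0,0,-18],[-1,330,125,0,0,0,-18],[-1,370,140,0,0,0,-18],[-1,408,151,0,0,0,-18]]]}}

```text
t: 1.97
eef_pos: [0.572, -0.106, 0.3014]
tool_rot: [0.0, 0.728, 0.686, 0.0]
contact_force: [1.1, -0.8, 0.0]
gripper_width: -0.002
grasp_force: 0.0
```

```bash
python3 d.py w=.58,-.091,.1 w=.58,-.091,.072
```

```text
t 1.97 tcp [ 0.572  -0.106   0.3014] deck [0.0656 0.0017] yaw err deg -0.48 tilt 0.03 w -0.002 gf 0.0 F [ 1.1 -0.8  0. ]
w=.58,-.091,.1 world [ 0.58  -0.091  0.1  ] delta mm [ 15.5   7.  201.4]
w=.58,-.091,.072 world [ 0.58  -0.091  0.072] delta mm [ 15.5   7.  229.4]
```

Emit:
{"api": "step_arm", "payload": {"increments": [[[-1,15,7,40,0,0,-0.5],[-1,15,7,80,0,0,-0.5],[-1,15,7,120,0,0,-0.5],[-1,15,7,160,0,0,-0.5],[-1,15,7,195,0,0,-0.5],[-1,15,7,220,0,0,-0.5],[-1,15,7,229,0,0,-0.5],[-1,15,7,229,0,0,-0.5]]]}}

```text
t: 2.63
eef_pos: [0.5771, -0.0926, 0.0701]
tool_rot: [-0.002, 0.724, 0.69, -0.001]
contact_force: [-0.2, -1.0, 0.0]
gripper_width: -0.002
grasp_force: 0.0
```

```bash
python3 d.py
python3 - <<'E'
import numpy as np
from station import bot
p=np.array([.4976,-.2792]);o=bot.get_obs()["eef_pos"][:2]-p
r=np.hypot(*o);a0=np.arctan2(o[0],o[1]);print(r,a0)
ex=np.array([.9987,-.0503]);ey=np.array([.0503,.9987])
for a in np.linspace(a0,1.42,17)[1:]:
    d=.2*np.array([np.sin(a),np.cos(a)])-o
    print(round(a,2),(np.array([d@ey,d@ex])*1000).round(0))
E
```

```text
t 2.63 tcp [ 0.5771 -0.0926  0.0701] deck [0.07   0.0153] yaw err deg 0.07 tilt 0.26 w -0.002 gf 0.0 F [-0.2 -1.   0. ]
0.20281708172202326 0.4025758022041191
0.47 [-7. 11.]
0.53 [-13.  22.]
0.59 [-19.  33.]
0.66 [-26.  44.]
0.72 [-34.  54.]
0.78 [-42.  64.]
0.85 [-51.  73.]
0.91 [-60.  82.]
0.97 [-70.  90.]
1.04 [-80.  97.]
1.1 [-91. 104.]
1.17 [-102.  110.]
1.23 [-114.  115.]
1.29 [-126.  119.]
1.36 [-138.  123.]
1.42 [-150.  126.]
```

Emit:
{"api": "step_arm", "payload": {"increments": [[[-1,-7,11,0,0,0,0],[-1,-13,22,0,0,0,0],[-1,-19,33,0,0,0,0],[-1,-26,44,0,0,0,0],[-1,-34,54,0,0,0,0],[-1,-42,64,0,0,0,0],[-1,-51,73,0,0,0,0],[-1,-60,82,0,0,0,0],[-1,-70,90,0,0,0,0],[-1,-80,97,0,0,0,0]]]}}

```text
t: 3.47
eef_pos: [0.6735, -0.178, 0.0751]
tool_rot: [0.001, 0.724, 0.69, 0.001]
contact_force: [-0.8, 0.5, -0.4]
gripper_width: -0.001
grasp_force: 0.2
```

Emit:
{"api": "step_arm", "payload": {"increments": [[[-1,-11,7,0,0,0,0],[-1,-22,13,0,0,0,0],[-1,-34,18,0,0,0,0],[-1,-46,22,0,0,0,0],[-1,-58,26,0,0,0,0],[-1,-66,28,0,0,0,0],[-1,-70,29,0,0,0,0],[-1,-70,29,0,0,0,0],[-1,-55,26,0,0,0,0],[-1,-45,26,-30,0,0,0]]]}}

```text
t: 4.3
eef_pos: [0.6906, -0.2204, 0.0959]
tool_rot: [-0.005, 0.724, 0.69, -0.003]
contact_force: [-1.0, 1.1, -1.1]
gripper_width: -0.0
grasp_force: 0.0
```

```bash
python3 d.py w=.644,.216,.15 w=.644,.216,.02
python3 - <<'E'
from h import *
cv2.imwrite("pics/top1.png",cv2.resize(cams()["top"]["image"][80:300,60:440,::-1],None,fx=2,fy=2,interpolation=cv2.INTER_CUBIC))
E
```

```text
t 4.30 tcp [ 0.6906 -0.2204  0.0959] deck [ 0.1898 -0.1066] yaw err deg 0.11 tilt 0.68 w -0.0 gf 0.0 F [-1.   1.1 -1.1]
w=.644,.216,.15 world [0.644 0.216 0.15 ] delta mm [433.8 -68.2 -51.8]
w=.644,.216,.02 world [0.644 0.216 0.02 ] delta mm [433.4 -66.8  78.2]
```

View pics/top1.png

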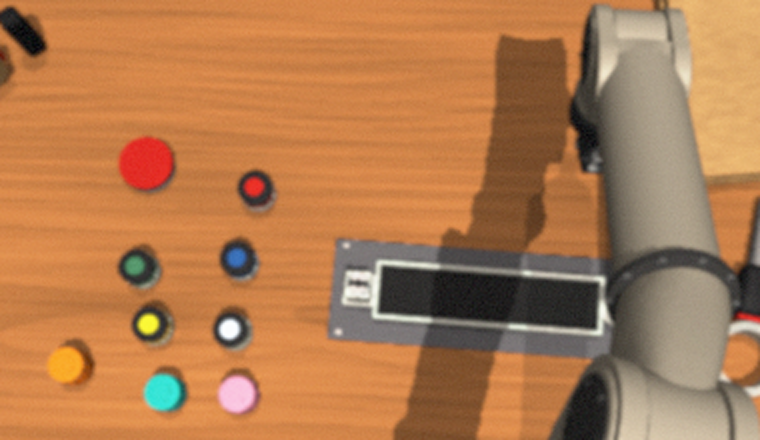

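The bar has swung out, hidden under the arm, and the jars are undisturbed. Next is the red jar.

Emit:
{"api": "step_arm", "payload": {"increments": [[[0.6,10,0,-35,0,0,0],[0.6,45,-8,-60,0,0,0],[0.6,85,-15,-64,0,0,0],[0.6,126,-20,-64,0,0,0],[0.6,167,-25,-64,0,0,0],[0.6,208,-30,-64,0,0,0],[0.6,249,-37,-64,0,0,0],[0.6,290,-45,-64,0,0,0],[0.6,330,-52,-64,0,0,0],[0.6,370,-60,-60,0,0,0]]]}}

```text
t: 5.23
eef_pos: [0.6524, 0.1531, 0.1633]
tool_rot: [0.0, 0.723, 0.69, 0.001]
contact_force: [0.2, -0.1, 0.5]
gripper_width: 0.8
grasp_force: 0.0
```

```bash
python3 d.py w=.644,.216,.1 w=.644,.216,.02
python3 - <<'E'
from h import *
cs=cams();crop(cs["top"],240,80,160,150,4,"t2.png")
c=cs["top"]
for n,X in (("red",(.644,.2157,.05)),): print(proj(c,X))
E
```

```text
t 5.23 tcp [0.6524 0.1531 0.1633] deck [0.1329 0.2645] yaw err deg 0.2 tilt 0.1 w 0.8 gf 0.0 F [ 0.2 -0.1  0.5]
w=.644,.216,.1 world [0.644 0.216 0.1  ] delta mm [ 62.4 -11.5  63.3]
w=.644,.216,.02 world [0.644 0.216 0.02 ] delta mm [ 62.3 -11.6 143.3]
[186.91156533 173.81763588]
```

View pics/t2.png

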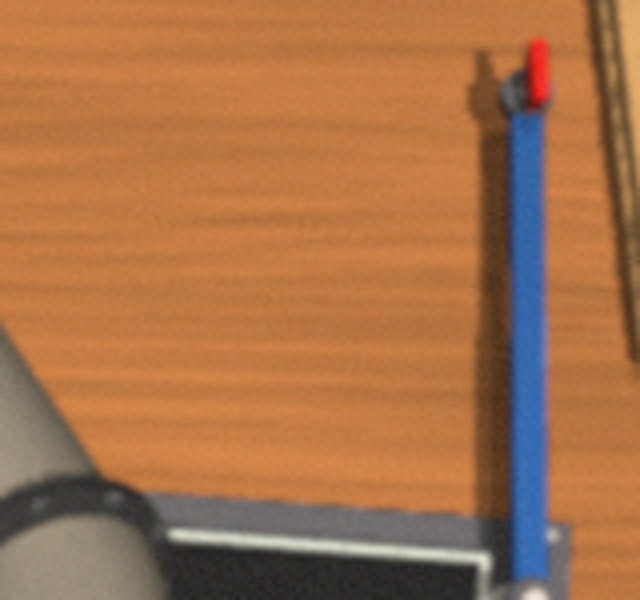

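The bar points straight out at about 1.5 rad and is clear of the tray. Its wing lies roughly along it.

Emit:
{"api": "step_arm", "payload": {"increments": [[[0.6,38,-7,10,0,0,0],[0.6,62,-11.5,30,0,0,0],[0.6,62,-11.5,63,0,0,0],[0.6,62,-11.5,95,0,0,0],[0.6,62,-11.5,120,0,0,0],[0.6,62,-11.5,137,0,0,0],[0.6,62,-11.5,143,0,0,0],[-1,62,-11.5,143,0,0,0],[-1,62,-11.5,143,0,0,0],[-1,62,-11.5,143,0,0,0]]], "force": 40}}

```text
t: 6.17
eef_pos: [0.6459, 0.2124, 0.021]
tool_rot: [0.0, 0.724, 0.69, 0.001]
contact_force: [-0.2, -0.6, -1.1]
gripper_width: 0.543
grasp_force: 41.1
```

```bash
python3 d.py deck=0,-.108,.15 deck=0,-.108,.034
```

```text
t 6.17 tcp [0.6459 0.2124 0.021 ] deck [0.1234 0.3234] yaw err deg 0.09 tilt 0.14 w 0.543 gf 41.1 F [-0.2 -0.6 -1.1]
deck=0,-.108,.15 world [ 0.501  -0.2123  0.15  ] delta mm [-431.  -123.8 -129.8]
deck=0,-.108,.034 world [ 0.501  -0.2123  0.034 ] delta mm [-431.2 -124.   -13.8]
```

Emit:
{"api": "step_arm", "payload": {"increments": [[[-1,0,0,-40,0,0,0],[-1,0,0,-80,0,0,0],[-1,-30,-9,-105,0,0,0],[-1,-70,-20,-110,0,0,0],[-1,-110,-32,-110,0,0,0],[-1,-150,-43,-110,0,0,0],[-1,-190,-55,-110,0,0,0],[-1,-230,-66,-110,0,0,0],[-1,-270,-78,-110,0,0,0],[-1,-310,-90,-110,0,0,0]]]}}

```text
t: 7.0
eef_pos: [0.54, -0.0953, 0.131]
tool_rot: [0.001, 0.724, 0.69, 0.001]
contact_force: [0.9, -0.1, -1.4]
gripper_width: 0.541
grasp_force: 42.1
```

```bash
python3 d.py deck=0,-.108,.12 deck=0,-.108,.034
```

```text
t 7.00 tcp [ 0.54   -0.0953  0.131 ] deck [0.0331 0.0107] yaw err deg 0.07 tilt 0.18 w 0.541 gf 42.1 F [ 0.9 -0.1 -1.4]
deck=0,-.108,.12 world [ 0.501  -0.2123  0.12  ] delta mm [-118.7  -33.2   11. ]
deck=0,-.108,.034 world [ 0.501  -0.2123  0.034 ] delta mm [-118.6  -33.5   97. ]
```

Emit:
{"api": "step_arm", "payload": {"increments": [[[-1,-40,-12,0,0,0,0],[-1,-80,-24,0,0,0,0],[-1,-112,-33,10,0,0,0],[-1,-118,-33,40,0,0,0],[-1,-118,-33,70,0,0,0],[-1,-118,-33,88,0,0,0],[-1,-118,-33,95,0,0,0],[-1,-118,-33,96,0,0,0],[-1,-118,-33,96,0,0,0],[-1,-118,-33,96,0,0,0]]]}}

```text
t: 7.83
eef_pos: [0.5028, -0.2099, 0.035]
tool_rot: [0.001, 0.724, 0.69, 0.001]
contact_force: [0.7, -0.8, -0.8]
gripper_width: 0.537
grasp_force: 42.0
```

```bash
python3 d.py deck=0,-.108,.034
```

```text
t 7.83 tcp [ 0.5028 -0.2099  0.035 ] deck [ 0.0018 -0.1056] yaw err deg 0.09 tilt 0.17 w 0.537 gf 42.0 F [ 0.7 -0.8 -0.8]
deck=0,-.108,.034 world [ 0.501  -0.2123  0.034 ] delta mm [-2.4 -1.8  1. ]
```

Emit:
{"api": "step_arm", "payload": {"increments": [[[-1,-6,-1,0,0,0,0],[-1,-6,-1,2,0,0,0],[-1,-6,-1,2,0,0,0],[0.6,-6,-1,2,0,0,0],[0.6,-6,-1,2,0,0,0],[0.6,-6,-1,2,0,0,0],[0.6,-6,-1,-30,0,0,0],[0.6,-6,-1,-70,0,0,0],[0.6,20,0,-95,0,0,0],[0.6,60,0,-100,0,0,0]]]}}

```text
t: 8.67
eef_pos: [0.5071, -0.1539, 0.1378]
tool_rot: [0.004, 0.727, 0.687, 0.001]
contact_force: [1.7, 0.3, -1.5]
gripper_width: 0.802
grasp_force: 0.0
```

```bash
python3 d.py w=.548,.234,.13 w=.548,.234,.02
```

```text
t 8.67 tcp [ 0.5071 -0.1539  0.1378] deck [ 0.0032 -0.0494] yaw err deg -0.38 tilt 0.49 w 0.802 gf 0.0 F [ 1.7  0.3 -1.5]
w=.548,.234,.13 world [0.548 0.234 0.13 ] delta mm [389.6  18.7   6.7]
w=.548,.234,.02 world [0.548 0.234 0.02 ] delta mm [390.   17.9 116.6]
```

```bash
cat > spots.py <<'E'
from h import *
# lid spots in the top view on the colour mask; z=.05 on bench, .062 in tray
c=bot.read_camera("top");hsv=cv2.cvtColor(c["image"],cv2.COLOR_RGB2HSV)
R={"red":((0,180,120),(6,255,255)),"blue":((104,140,90),(115,255,255)),"white":((0,0,215),(179,40,255)),"yellow":((25,150,150),(33,255,255)),"green":((60,60,50),(82,200,200))}
C=np.array([.5064,-.1044,0]);E=np.array([[.9987,-.0503,0],[.0503,.9987,0]])
for k,(a,b) in R.items():
    n,l,s,m=cv2.connectedComponentsWithStats(cv2.inRange(hsv,a,b))
    for i in range(1,n):
        if 15<=s[i,4]<=90 and max(s[i,2:4])<13 and min(s[i,2:4])>3:
            p=onz(c,m[i],.05)
            if not(.35<p[0]<.75 and -.3<p[1]<.5): continue
            q=onz(c,m[i],.062); print(k,s[i,4],"bench",p[:2],"| deck",(E@(q-C)).round(4))
E
python3 spots.py
```

```text
blue 68 bench [0.549  0.2352] | deck [0.0234 0.3391]
white 65 bench [0.4527 0.2391] | deck [-0.0721  0.3381]
yellow 81 bench [0.4571 0.3458] | deck [-0.0731  0.4439]
```

Emit:
{"api": "step_arm", "payload": {"increments": [[[0.6,41,3,0,0,0,-0.4],[0.6,82,5,0,0,0,-0.4],[0.6,123,7,0,0,0,-0.4],[0.6,164,9,0,0,0,-0.4],[0.6,205,11,0,0,0,-0.4],[0.6,246,13,0,0,0,-0.4],[0.6,287,15,0,0,0,-0.4],[0.6,328,16,0,0,0,-0.4],[0.6,365,17,0,0,0,-0.4],[0.6,392,18,0,0,0,-0.4]]]}}

```text
t: 9.55
eef_pos: [0.5405, 0.2454, 0.1332]
tool_rot: [-0.001, 0.72, 0.694, 0.0]
contact_force: [-0.1, -0.1, 0.0]
gripper_width: 0.803
grasp_force: 0.0
```

```bash
python3 d.py w=.548,.234,.02;python3 spots.py
```

```text
t 9.55 tcp [0.5405 0.2454 0.1332] deck [0.0165 0.351 ] yaw err deg 0.7 tilt 0.11 w 0.803 gf 0.0 F [-0.1 -0.1  0. ]
w=.548,.234,.02 world [0.548 0.234 0.02 ] delta mm [-11.3   8.  113.2]
red 68 bench [ 0.5053 -0.2147] | deck [ 0.0026 -0.1085]
white 17 bench [ 0.5034 -0.2874] | deck [ 0.0044 -0.1807]
yellow 80 bench [0.4569 0.3457] | deck [-0.0733  0.4439]
```

Emit:
{"api": "step_arm", "payload": {"increments": [[[0.6,-10,9,30,0,0,-0.7],[0.6,-10,9,62,0,0,-0.7],[0.6,-10,9,90,0,0,-0.7],[0.6,-10,9,107,0,0,-0.7],[0.6,-10,9,113,0,0,-0.7],[0.6,-10,9,113,0,0,-0.7],[-1,-10,9,113,0,0,-0.7],[-1,-10,9,113,0,0,-0.7],[-1,-10,9,113,0,0,-0.7],[-1,-10,9,80,0,0,-0.7]]]}}

```text
t: 10.43
eef_pos: [0.5471, 0.2285, 0.0496]
tool_rot: [-0.001, 0.718, 0.697, -0.004]
contact_force: [0.3, -0.7, -2.3]
gripper_width: 0.537
grasp_force: 41.8
```

```bash
python3 d.py deck=0,-.052,.13 deck=0,-.052,.033
```

```text
t 10.43 tcp [0.5471 0.2285 0.0496] deck [0.0239 0.3345] yaw err deg 1.18 tilt 0.46 w 0.537 gf 41.8 F [ 0.3 -0.7 -2.3]
deck=0,-.052,.13 world [ 0.5038 -0.1563  0.13  ] delta mm [-386.3  -32.5  -78.7]
deck=0,-.052,.033 world [ 0.5038 -0.1563  0.033 ] delta mm [-385.9  -31.8   18.3]
```

Emit:
{"api": "step_arm", "payload": {"increments": [[[-1,0,0,-38,0,0,1],[-1,-30,-5,-72,0,0,1],[-1,-70,-10,-79,0,0,1],[-1,-111,-15,-79,0,0,1],[-1,-152,-18,-79,0,0,1],[-1,-193,-20,-79,0,0,1],[-1,-234,-23,-79,0,0,1],[-1,-275,-26,-79,0,0,1],[-1,-316,-29,-79,0,0,1],[-1,-356,-32,-79,0,0,1]]]}}

```text
t: 11.27
eef_pos: [0.5073, -0.1268, 0.1335]
tool_rot: [0.001, 0.724, 0.69, 0.0]
contact_force: [0.4, 0.9, -0.8]
gripper_width: 0.538
grasp_force: 41.9
```

```bash
python3 d.py deck=0,-.057,.033
```

```text
t 11.27 tcp [ 0.5073 -0.1268  0.1335] deck [ 0.002  -0.0224] yaw err deg 0.16 tilt 0.13 w 0.538 gf 41.9 F [ 0.4  0.9 -0.8]
deck=0,-.057,.033 world [ 0.5035 -0.1613  0.033 ] delta mm [-34.5  -2.3 100.5]
```

Emit:
{"api": "step_arm", "payload": {"increments": [[[-1,-32,-3,0,0,0,0],[-1,-34,-3,15,0,0,0],[-1,-34,-3,50,0,0,0],[-1,-34,-3,80,0,0,0],[-1,-34,-3,95,0,0,0],[-1,-34,-3,99,0,0,0],[-1,-34,-3,100,0,0,0],[-1,-34,-3,100,0,0,0],[-1,-34,-3,100,0,0,0]]]}}

```text
t: 12.02
eef_pos: [0.5036, -0.1585, 0.0333]
tool_rot: [0.001, 0.724, 0.69, 0.001]
contact_force: [-0.0, -0.7, -0.5]
gripper_width: 0.539
grasp_force: 43.7
```

```bash
python3 d.py deck=0,-.057,.033
```

```text
t 12.02 tcp [ 0.5036 -0.1585  0.0333] deck [-0.0001 -0.0541] yaw err deg 0.17 tilt 0.11 w 0.539 gf 43.7 F [-0.  -0.7 -0.5]
deck=0,-.057,.033 world [ 0.5035 -0.1613  0.033 ] delta mm [-2.9  0.1  0.3]
```

Emit:
{"api": "step_arm", "payload": {"increments": [[[-1,-4,0,0.5,0,0,0],[-1,-4,0,0.5,0,0,0],[0.6,-4,0,0.5,0,0,0],[0.6,-4,0,0.5,0,0,0],[0.6,-4,0,0,0,0,0],[0.6,-4,0,-35,0,0,0],[0.6,-4,0,-75,0,0,0],[0.6,25,0,-98,0,0,0],[0.6,65,0,-100,0,0,0],[0.6,106,0,-100,0,0,0]]]}}

```text
t: 12.85
eef_pos: [0.5094, -0.0529, 0.1346]
tool_rot: [0.002, 0.725, 0.689, 0.001]
contact_force: [0.5, 0.8, -0.6]
gripper_width: 0.8
grasp_force: 0.0
```

```bash
sed -i 's/"green":((60,60,50),(82,200,200))/"green":((60,70,70),(85,180,200))/' spots.py; python3 d.py w=.533,.368,.13 w=.533,.368,.02;python3 spots.py
```

```text
t 12.85 tcp [ 0.5094 -0.0529  0.1346] deck [0.0004 0.0516] yaw err deg -0.08 tilt 0.28 w 0.8 gf 0.0 F [ 0.5  0.8 -0.6]
w=.533,.368,.13 world [0.533 0.368 0.13 ] delta mm [421.5   1.8   4.2]
w=.533,.368,.02 world [0.533 0.368 0.02 ] delta mm [421.6   1.3 114.2]
red 63 bench [ 0.5052 -0.2145] | deck [ 0.0025 -0.1084]
white 49 bench [0.5059 0.0729] | deck [-0.0112  0.1763]
white 18 bench [ 0.5036 -0.2871] | deck [ 0.0045 -0.1803]
white 64 bench [0.4526 0.2391] | deck [-0.0723  0.3381]
yellow 81 bench [0.4568 0.3456] | deck [-0.0734  0.4438]
green 85 bench [0.5342 0.3694] | deck [0.002  0.4712]
```

Emit:
{"api": "step_arm", "payload": {"increments": [[[0.6,41,0,0,0,0,0],[0.6,82,0,0,0,0,0],[0.6,123,0,0,0,0,0],[0.6,164,1,0,0,0,0],[0.6,205,1,0,0,0,0],[0.6,246,1,0,0,0,0],[0.6,287,1,0,0,0,0],[0.6,328,2,0,0,0,0],[0.6,369,2,0,0,0,0],[0.6,408,2,0,0,0,0]]]}}

```text
t: 13.73
eef_pos: [0.5291, 0.3569, 0.1321]
tool_rot: [0.0, 0.724, 0.69, -0.0]
contact_force: [0.1, 0.6, -0.3]
gripper_width: 0.801
grasp_force: 0.0
```

```bash
python3 d.py w=.534,.369,.02;python3 spots.py
```

```text
t 13.73 tcp [0.5291 0.3569 0.1321] deck [-0.0005  0.4619] yaw err deg 0.19 tilt 0.01 w 0.801 gf 0.0 F [ 0.1  0.6 -0.3]
w=.534,.369,.02 world [0.534 0.369 0.02 ] delta mm [ 12.3   4.3 112.1]
red 66 bench [ 0.5057 -0.2145] | deck [ 0.003  -0.1084]
blue 68 bench [ 0.5094 -0.1592] | deck [ 0.0039 -0.0534]
white 31 bench [0.5059 0.0683] | deck [-0.0109  0.1717]
white 18 bench [ 0.5034 -0.2871] | deck [ 0.0043 -0.1803]
white 15 bench [0.475  0.0382] | deck [-0.04    0.1403]
```

Emit:
{"api": "step_arm", "payload": {"increments": [[[0.6,13,4,20,0,0,0],[0.6,13,4,60,0,0,0],[0.6,13,4,90,0,0,0],[0.6,13,4,107,0,0,0],[0.6,13,4,112,0,0,0],[0.6,13,4,112,0,0,0],[-1,13,4,112,0,0,0],[-1,13,4,112,0,0,0],[-1,13,4,112,0,0,0],[-1,13,4,80,0,0,0]]]}}

```text
t: 14.62
eef_pos: [0.5313, 0.3651, 0.0484]
tool_rot: [-0.0, 0.724, 0.69, -0.004]
contact_force: [-0.3, -1.0, -2.1]
gripper_width: 0.539
grasp_force: 42.0
```

```bash
python3 d.py deck=-.002,.003,.13
```

```text
t 14.62 tcp [0.5313 0.3651 0.0484] deck [0.0013 0.4702] yaw err deg 0.17 tilt 0.46 w 0.539 gf 42.0 F [-0.3 -1.  -2.1]
deck=-.002,.003,.13 world [ 0.5046 -0.1013  0.13  ] delta mm [-467.6   -5.2  -79.1]
```

Emit:
{"api": "step_arm", "payload": {"increments": [[[-1,0,0,-38,0,0,0],[-1,-35,-1,-72,0,0,0],[-1,-76,-1,-82,0,0,0],[-1,-117,-2,-82,0,0,0],[-1,-158,-3,-82,0,0,0],[-1,-199,-4,-82,0,0,0],[-1,-240,-5,-82,0,0,0],[-1,-281,-5,-82,0,0,0],[-1,-322,-5,-82,0,0,0],[-1,-363,-5,-82,0,0,0]]]}}

```text
t: 15.45
eef_pos: [0.5116, 0.0053, 0.1354]
tool_rot: [0.001, 0.724, 0.69, 0.001]
contact_force: [0.3, 0.2, -1.6]
gripper_width: 0.539
grasp_force: 42.1
```

```bash
python3 d.py deck=-.002,.003,.033
```

```text
t 15.45 tcp [0.5116 0.0053 0.1354] deck [-0.0003  0.1098] yaw err deg 0.18 tilt 0.12 w 0.539 gf 42.1 F [ 0.3  0.2 -1.6]
deck=-.002,.003,.033 world [ 0.5046 -0.1013  0.033 ] delta mm [-106.8   -2.2  102.5]
```

Emit:
{"api": "step_arm", "payload": {"increments": [[[-1,-41,-1,0,0,0,0],[-1,-80,-2,0,0,0,0],[-1,-103,-2,15,0,0,0],[-1,-107,-2,45,0,0,0],[-1,-107,-2,75,0,0,0],[-1,-107,-2,94,0,0,0],[-1,-107,-2,101,0,0,0],[-1,-107,-2,102,0,0,0],[-1,-107,-2,102,0,0,0]]]}}

```text
t: 16.2
eef_pos: [0.5049, -0.0997, 0.0333]
tool_rot: [0.0, 0.724, 0.69, -0.0]
contact_force: [0.7, -0.1, -1.5]
gripper_width: 0.539
grasp_force: 44.4
```

```bash
python3 d.py deck=-.002,.003,.033
```

```text
t 16.20 tcp [ 0.5049 -0.0997  0.0333] deck [-0.0018  0.0047] yaw err deg 0.18 tilt 0.06 w 0.539 gf 44.4 F [ 0.7 -0.1 -1.5]
deck=-.002,.003,.033 world [ 0.5046 -0.1013  0.033 ] delta mm [-1.7 -0.2  0.3]
```

Placed. Release it and go on to yellow at (0.457, 0.346).

Emit:
{"api": "step_arm", "payload": {"increments": [[[0.6,-1,0,0.5,0,0,0],[0.6,-1,0,0.5,0,0,0],[0.6,-1,0,0,0,0,0],[0.6,-1,0,-35,0,0,0],[0.6,-1,0,-75,0,0,0],[0.6,25,-5,-98,0,0,0],[0.6,65,-13,-100,0,0,0],[0.6,106,-20,-100,0,0,0],[0.6,147,-27,-100,0,0,0],[0.6,188,-35,-100,0,0,0]]]}}

```text
t: 17.03
eef_pos: [0.4787, 0.0916, 0.1332]
tool_rot: [0.001, 0.724, 0.69, 0.001]
contact_force: [0.7, -0.1, 0.2]
gripper_width: 0.797
grasp_force: 0.0
```

```bash
python3 d.py w=.457,.346,.13;python3 spots.py
```

```text
t 17.03 tcp [0.4787 0.0916 0.1332] deck [-0.0375  0.1944] yaw err deg 0.12 tilt 0.12 w 0.797 gf 0.0 F [ 0.7 -0.1  0.2]
w=.457,.346,.13 world [0.457 0.346 0.13 ] delta mm [253.1 -33.9   3.2]
red 64 bench [ 0.5054 -0.2144] | deck [ 0.0026 -0.1082]
blue 68 bench [ 0.509 -0.159] | deck [ 0.0035 -0.0532]
white 17 bench [ 0.5034 -0.2874] | deck [ 0.0044 -0.1807]
white 62 bench [0.4523 0.2389] | deck [-0.0725  0.3379]
yellow 81 bench [0.4571 0.3458] | deck [-0.0731  0.4439]
green 84 bench [ 0.5103 -0.0993] | deck [0.0017 0.0059]
```

Emit:
{"api": "step_arm", "payload": {"increments": [[[0.6,41,-6,0,0,0,0],[0.6,82,-12,0,0,0,0],[0.6,123,-18,0,0,0,0],[0.6,164,-24,0,0,0,0],[0.6,205,-29,0,0,0,0],[0.6,240,-33,0,0,0,0],[0.6,255,-34,5,0,0,0],[0.6,255,-34,25,0,0,0],[0.6,255,-34,40,0,0,0]]]}}

```text
t: 17.83
eef_pos: [0.4566, 0.3484, 0.0922]
tool_rot: [-0.0, 0.723, 0.691, 0.001]
contact_force: [-0.1, -1.5, -0.9]
gripper_width: 0.802
grasp_force: 0.0
```

```bash
python3 d.py w=.457,.346,.02
```

```text
t 17.83 tcp [0.4566 0.3484 0.0922] deck [-0.0726  0.4497] yaw err deg 0.34 tilt 0.12 w 0.802 gf 0.0 F [-0.1 -1.5 -0.9]
w=.457,.346,.02 world [0.457 0.346 0.02 ] delta mm [-2.5  0.5 72.2]
```

Emit:
{"api": "step_arm", "payload": {"increments": [[[0.6,-2,0.5,35,0,0,0],[0.6,-2,0.5,60,0,0,0],[0.6,-2,0.5,71,0,0,0],[0.6,-2,0.5,72,0,0,0],[-1,-2,0.5,72,0,0,0],[-1,-2,0.5,72,0,0,0],[-1,-2,0.5,72,0,0,0],[-1,-2,0.5,72,0,0,0],[-1,-2,0.5,40,0,0,0],[-1,-2,0.5,0,0,0,0]]]}}

```text
t: 18.67
eef_pos: [0.4554, 0.3424, 0.091]
tool_rot: [-0.0, 0.724, 0.69, -0.003]
contact_force: [1.7, -0.2, -1.1]
gripper_width: 0.539
grasp_force: 42.1
```

```bash
python3 d.py deck=-.002,.060,.13
```

```text
t 18.67 tcp [0.4554 0.3424 0.091 ] deck [-0.0734  0.4436] yaw err deg 0.18 tilt 0.35 w 0.539 gf 42.1 F [ 1.7 -0.2 -1.1]
deck=-.002,.060,.13 world [ 0.5074 -0.0444  0.13  ] delta mm [-384.    70.   -37.8]
```

Emit:
{"api": "step_arm", "payload": {"increments": [[[-1,-5,0,-38,0,0,0],[-1,-45,8,-42,0,0,0],[-1,-85,16,-42,0,0,0],[-1,-125,24,-42,0,0,0],[-1,-165,32,-42,0,0,0],[-1,-205,40,-42,0,0,0],[-1,-245,48,-42,0,0,0],[-1,-285,56,-42,0,0,0],[-1,-325,64,-42,0,0,0],[-1,-362,70,-42,0,0,0]]]}}

```text
t: 19.5
eef_pos: [0.5102, -0.0235, 0.1351]
tool_rot: [0.001, 0.724, 0.69, 0.0]
contact_force: [1.4, 0.0, -1.9]
gripper_width: 0.538
grasp_force: 42.1
```

```bash
python3 d.py deck=-.002,.060,.033
```

```text
t 19.50 tcp [ 0.5102 -0.0235  0.1351] deck [-0.0003  0.081 ] yaw err deg 0.12 tilt 0.1 w 0.538 gf 42.1 F [ 1.4  0.  -1.9]
deck=-.002,.060,.033 world [ 0.5074 -0.0444  0.033 ] delta mm [-20.9  -1.9 102.2]
```

Emit:
{"api": "step_arm", "payload": {"increments": [[[-1,-20,-2,0,0,0,0],[-1,-22,-2,15,0,0,0],[-1,-22,-2,50,0,0,0],[-1,-22,-2,80,0,0,0],[-1,-22,-2,96,0,0,0],[-1,-22,-2,101,0,0,0],[-1,-22,-2,102,0,0,0],[-1,-22,-2,102,0,0,0]]]}}

```text
t: 20.17
eef_pos: [0.5057, -0.0429, 0.0335]
tool_rot: [-0.0, 0.724, 0.69, -0.001]
contact_force: [-3.4, -0.5, 3.3]
gripper_width: 0.537
grasp_force: 43.5
```

```bash
python3 d.py deck=-.002,.060,.033
```

```text
t 20.17 tcp [ 0.5057 -0.0429  0.0335] deck [-0.0038  0.0614] yaw err deg 0.17 tilt 0.15 w 0.537 gf 43.5 F [-3.4 -0.5  3.3]
deck=-.002,.060,.033 world [ 0.5074 -0.0444  0.033 ] delta mm [-1.4  1.8  0.5]
```

Emit:
{"api": "step_arm", "payload": {"increments": [[[0.6,0,0,0,0,0,0],[0.6,0,0,0,0,0,0],[0.6,0,0,-2,0,0,0],[0.6,0,0,-35,0,0,0],[0.6,0,0,-75,0,0,0],[0.6,30,-10,-98,0,0,0],[0.6,70,-25,-100,0,0,0],[0.6,110,-40,-100,0,0,0],[0.6,150,-54,-100,0,0,0]]]}}

```text
t: 20.92
eef_pos: [0.4609, 0.1083, 0.1336]
tool_rot: [0.001, 0.724, 0.69, 0.001]
contact_force: [0.1, 0.6, -1.8]
gripper_width: 0.799
grasp_force: 0.0
```

```bash
python3 d.py w=.4525,.239,.13;python3 spots.py
```

```text
t 20.92 tcp [0.4609 0.1083 0.1336] deck [-0.0561  0.2102] yaw err deg 0.07 tilt 0.16 w 0.799 gf 0.0 F [ 0.1  0.6 -1.8]
w=.4525,.239,.13 world [0.4525 0.239  0.13  ] delta mm [130.1 -14.8   3.6]
red 67 bench [ 0.5053 -0.2145] | deck [ 0.0026 -0.1084]
blue 71 bench [ 0.5095 -0.1592] | deck [ 0.004  -0.0534]
white 64 bench [0.4812 0.2838] | deck [-0.0462  0.3839]
white 17 bench [ 0.5034 -0.2874] | deck [ 0.0044 -0.1807]
yellow 80 bench [ 0.5109 -0.0425] | deck [-0.0004  0.0622]
green 82 bench [ 0.5106 -0.0991] | deck [0.0021 0.0061]
```

The white jar has been knocked, from (0.4525, 0.239) to about (0.481, 0.284). I'll check that it still stands.

Run:
```python
from h import *
cs=cams();crop(cs["scene"],280,180,220,170,3.6,"s3.png")
p=proj(cs["scene"],np.array([.4812,.2838,.05]));print(p,(p-[280,180])*3.6)
```

```text
[394.73859493 271.25172102] [413.05894173 328.50619568]
```

View pics/s3.png

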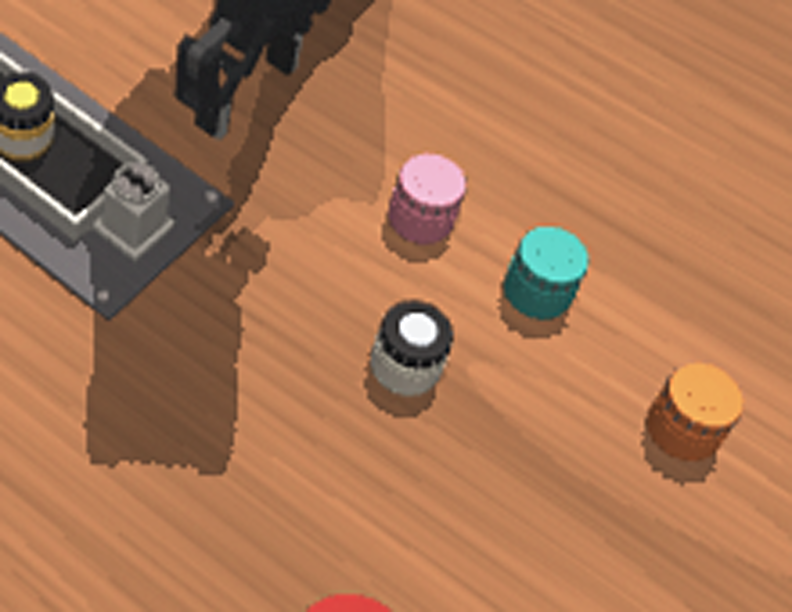

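The white jar is upright: its spot sits at crop (418,330) against a predicted (413,328). I'll pick it at the new place.

```bash
python3 d.py w=.4805,.2835,.13; python3 spots.py | grep white
```

```text
t 21.07 tcp [0.4603 0.1108 0.1332] deck [-0.0569  0.2126] yaw err deg 0.59 tilt 0.12 w 0.804 gf 0.0 F [-0.2 -0.5  0.2]
w=.4805,.2835,.13 world [0.4805 0.2835 0.13  ] delta mm [173.3  13.3   3.5]
white 64 bench [0.4812 0.2838] | deck [-0.0462  0.3839]
white 17 bench [ 0.5034 -0.2874] | deck [ 0.0044 -0.1807]
```

Emit:
{"api": "step_arm", "payload": {"increments": [[[0.6,41,3,0,0,0,0],[0.6,82,6,0,0,0,0],[0.6,123,10,0,0,0,0],[0.6,155,12,0,0,0,0],[0.6,173,13,5,0,0,0],[0.6,173,13,25,0,0,0],[0.6,173,13,40,0,0,0],[0.6,173,13,40,0,0,0]]]}}

```text
t: 21.78
eef_pos: [0.4815, 0.2765, 0.0893]
tool_rot: [-0.0, 0.724, 0.689, -0.003]
contact_force: [-0.0, -1.4, -0.7]
gripper_width: 0.803
grasp_force: 0.0
```

```bash
python3 d.py w=.4808,.2838,.02
```

```text
t 21.78 tcp [0.4815 0.2765 0.0893] deck [-0.044   0.3791] yaw err deg 0.05 tilt 0.31 w 0.803 gf 0.0 F [-0.  -1.4 -0.7]
w=.4808,.2838,.02 world [0.4808 0.2838 0.02  ] delta mm [ 7.6 -0.8 69.3]
```

Emit:
{"api": "step_arm", "payload": {"increments": [[[0.6,5,-0.5,35,0,0,0],[0.6,5,-0.5,60,0,0,0],[0.6,5,-0.5,69,0,0,0],[0.6,5,-0.5,70,0,0,0],[-1,5,-0.5,70,0,0,0],[-1,5,-0.5,70,0,0,0],[-1,5,-0.5,70,0,0,0],[-1,5,-0.5,70,0,0,0],[-1,5,-0.5,40,0,0,0],[-1,5,-0.5,0,0,0,0]]]}}

```text
t: 22.62
eef_pos: [0.4798, 0.2826, 0.0909]
tool_rot: [-0.001, 0.724, 0.69, -0.003]
contact_force: [1.3, 0.9, -0.7]
gripper_width: 0.537
grasp_force: 41.9
```

```bash
python3 d.py deck=-.002,.116,.13
```

```text
t 22.62 tcp [0.4798 0.2826 0.0909] deck [-0.046   0.3852] yaw err deg 0.18 tilt 0.36 w 0.537 gf 41.9 F [ 1.3  0.9 -0.7]
deck=-.002,.116,.13 world [0.5102 0.0115 0.13  ] delta mm [-269.5   43.   -38.4]
```

Emit:
{"api": "step_arm", "payload": {"increments": [[[-1,0,0,-38,0,0,0],[-1,-40,6,-42,0,0,0],[-1,-80,13,-42,0,0,0],[-1,-120,20,-42,0,0,0],[-1,-160,27,-42,0,0,0],[-1,-200,33,-42,0,0,0],[-1,-235,39,-42,0,0,0],[-1,-260,42,-42,0,0,0],[-1,-270,43,-42,0,0,0],[-1,-270,43,-42,0,0,0]]]}}

```text
t: 23.45
eef_pos: [0.512, 0.0092, 0.1346]
tool_rot: [0.001, 0.725, 0.688, -0.0]
contact_force: [0.6, 1.3, -1.3]
gripper_width: 0.543
grasp_force: 41.9
```

```bash
python3 d.py deck=-.002,.116,.033
```

```text
t 23.45 tcp [0.512  0.0092 0.1346] deck [-1.000e-04  1.137e-01] yaw err deg -0.13 tilt 0.08 w 0.543 gf 41.9 F [ 0.6  1.3 -1.3]
deck=-.002,.116,.033 world [0.5102 0.0115 0.033 ] delta mm [  2.4  -2.  101.6]
```

Emit:
{"api": "step_arm", "payload": {"increments": [[[-1,2,-2,35,0,0,0],[-1,2,-2,70,0,0,0],[-1,2,-2,92,0,0,0],[-1,2,-2,100,0,0,0],[-1,2,-2,101,0,0,0],[-1,2,-2,101,0,0,0],[-1,2,-2,101,0,0,0]]]}}

```text
t: 24.03
eef_pos: [0.5105, 0.0167, 0.0339]
tool_rot: [0.0, 0.723, 0.691, 0.001]
contact_force: [0.5, -0.2, -0.5]
gripper_width: 0.54
grasp_force: 47.3
```

```bash
python3 d.py deck=-.002,.116,.033
```

```text
t 24.03 tcp [0.5105 0.0167 0.0339] deck [-0.002   0.1212] yaw err deg 0.31 tilt 0.09 w 0.54 gf 47.3 F [ 0.5 -0.2 -0.5]
deck=-.002,.116,.033 world [0.5102 0.0115 0.033 ] delta mm [-5.2 -0.   0.9]
```

Emit:
{"api": "step_arm", "payload": {"increments": [[[-1,-4,0,1,0,0,0],[-1,-5,0,1,0,0,0],[-1,-5,0,1,0,0,0],[0.6,-5,0,1,0,0,0],[0.6,-5,0,1,0,0,0],[0.6,-5,0,0,0,0,0],[0.6,-5,0,-35,0,0,0],[0.6,-5,0,-75,0,0,0],[0.6,-5,20,-115,0,0,0],[0,-5,60,-120,0,0,0]]]}}

```text
t: 24.87
eef_pos: [0.5691, 0.0073, 0.1593]
tool_rot: [0.002, 0.723, 0.691, 0.001]
contact_force: [1.2, -0.0, 0.1]
gripper_width: 0.677
grasp_force: 0.0
```

Emit:
{"api": "step_arm", "payload": {"increments": [[[-1,10,40,-20,0,0,0],[-1,30,80,-20,0,0,0],[-1,50,110,-20,0,0,0],[-1,70,130,-20,0,0,0],[-1,80,150,-20,0,0,0]]]}}

```text
t: 25.28
eef_pos: [0.7241, 0.0831, 0.1729]
tool_rot: [-0.001, 0.723, 0.691, 0.001]
contact_force: [-0.1, 1.0, 0.1]
gripper_width: 0.005
grasp_force: 0.0
```

```bash
python3 d.py; python3 spots.py
python3 - <<'E'
from h import *
cs=cams();crop(cs["top"],220,80,180,185,3.2,"t4.png");crop(cs["scene"],180,120,190,150,4,"s4.png")
E
```

```text
t 25.28 tcp [0.7241 0.0831 0.1729] deck [0.208  0.1982] yaw err deg 0.3 tilt 0.12 w 0.005 gf 0.0 F [-0.1  1.   0.1]
red 67 bench [ 0.5056 -0.2147] | deck [ 0.0029 -0.1086]
blue 39 bench [ 0.5098 -0.164 ] | deck [ 0.0044 -0.0581]
white 17 bench [ 0.5034 -0.2874] | deck [ 0.0044 -0.1807]
```

View pics/s4.png

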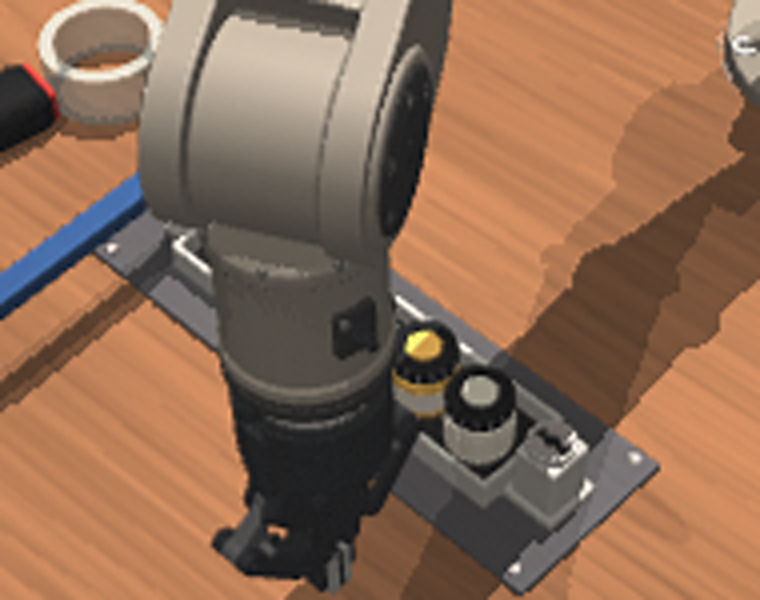

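Emit:
{"api": "step_arm", "payload": {"increments": [[[-1,-40,-4,0,0,0,0],[-1,-80,-8,0,0,0,0],[-1,-121,-12,0,0,0,0],[-1,-162,-16,0,0,0,0],[-1,-203,-20,0,0,0,0],[-1,-244,-24,0,0,0,0],[-1,-285,-28,0,0,0,0],[-1,-326,-31,0,0,0,0],[-1,-367,-33,0,0,0,0],[-1,-400,-34,0,0,0,0]]]}}

```text
t: 26.27
eef_pos: [0.6669, -0.3237, 0.1733]
tool_rot: [0.0, 0.725, 0.689, -0.001]
contact_force: [0.0, -0.6, 0.0]
gripper_width: -0.001
grasp_force: 0.0
```

```bash
python3 d.py w=.67,-.315,.072; python3 spots.py
python3 - <<'E'
from h import *
cs=cams();crop(cs["top"],220,80,180,185,3.2,"t5.png")
E
```

```text
t 26.27 tcp [ 0.6669 -0.3237  0.1733] deck [ 0.1713 -0.2109] yaw err deg -0.07 tilt 0.17 w -0.001 gf 0.0 F [ 0.  -0.6  0. ]
w=.67,-.315,.072 world [ 0.67  -0.315  0.072] delta mm [  9.1   2.9 101.2]
red 62 bench [ 0.5048 -0.2148] | deck [ 0.0021 -0.1087]
blue 56 bench [ 0.5094 -0.1591] | deck [ 0.0039 -0.0534]
white 64 bench [0.516  0.0108] | deck [0.0019 0.1152]
yellow 83 bench [ 0.5107 -0.0426] | deck [-0.0006  0.0621]
green 71 bench [ 0.51   -0.0988] | deck [0.0015 0.0064]
```

View pics/t5.png

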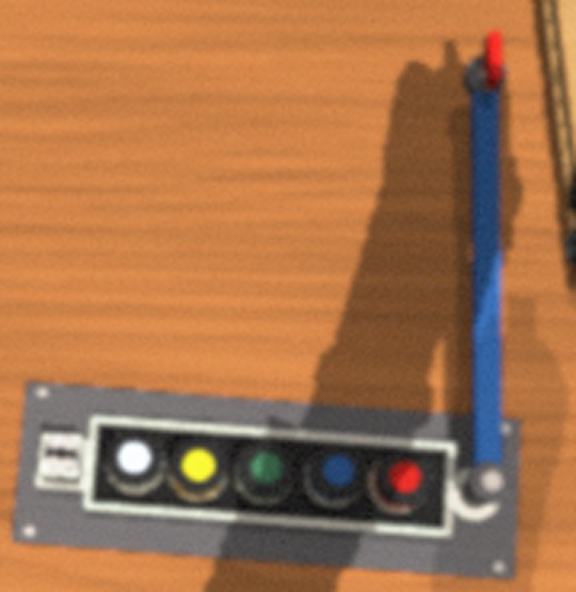

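All five jars stand in the tray, and their centres match the detected deck coordinates. Now I'll swing the bar shut from its outer side.

Emit:
{"api": "step_arm", "payload": {"increments": [[[-1,3,3,38,0,0,0],[-1,5,3,75,0,0,0],[-1,7,3,95,0,0,0],[-1,8,3,101,0,0,0],[-1,8,3,101,0,0,0]]]}}

```text
t: 26.83
eef_pos: [0.6718, -0.3084, 0.0704]
tool_rot: [-0.002, 0.723, 0.691, -0.001]
contact_force: [-0.0, 0.1, 0.3]
gripper_width: -0.003
grasp_force: 0.0
```

```bash
python3 d.py
python3 - <<'E'
from h import *
c=bot.read_camera("top");b=onz(c,[370.3,103.4],.08);p=np.array([.4976,-.2792]);print("boss",b,"bar world ang",np.arctan2(*(b[:2]-p)))
o=bot.get_obs()["eef_pos"][:2]-p;r=np.hypot(*o);a0=np.arctan2(*o);print(r,a0)
ex=np.array([.9987,-.0503]);ey=np.array([.0503,.9987])
for a in np.arange(a0,.15,-.085)[1:]:
    d=r*np.array([np.sin(a),np.cos(a)])-o; print(round(a,3),(np.array([d@ey,d@ex])*1000).round(0))
E
```

```text
t 26.83 tcp [ 0.6718 -0.3084  0.0704] deck [ 0.1755 -0.1954] yaw err deg 0.27 tilt 0.25 w -0.003 gf 0.0 F [-0.   0.1  0.3]
boss [ 0.8464 -0.2766  0.08  ] bar world ang 1.5633423364104013
0.17830307976926796 1.7405976379575074
1.656 [15.  1.]
1.571 [30.  1.]
1.486 [45. -0.]
1.401 [60. -3.]
1.316 [75. -7.]
1.231 [ 89. -12.]
1.146 [103. -19.]
1.061 [116. -26.]
0.976 [129. -35.]
0.891 [140. -44.]
0.806 [151. -55.]
0.721 [161. -66.]
0.636 [170. -79.]
0.551 [178. -92.]
0.466 [ 184. -105.]
0.381 [ 190. -119.]
0.296 [ 194. -134.]
0.211 [ 197. -149.]
```

Emit:
{"api": "step_arm", "payload": {"increments": [[[-1,15,1,-2,0,0,0],[-1,30,1,-4,0,0,0],[-1,45,0,-4,0,0,0],[-1,60,-3,-4,0,0,0],[-1,75,-7,-4,0,0,0],[-1,89,-12,-4,0,0,0],[-1,103,-19,-4,0,0,0],[-1,116,-26,-4,0,0,0],[-1,129,-35,-4,0,0,0],[-1,140,-44,-4,0,0,0]]]}}

```text
t: 27.72
eef_pos: [0.6353, -0.1664, 0.0764]
tool_rot: [-0.0, 0.723, 0.691, 0.0]
contact_force: [-0.6, -0.8, 0.2]
gripper_width: -0.0
grasp_force: 0.5
```

Emit:
{"api": "step_arm", "payload": {"increments": [[[-1,11,-11,0,0,0,0],[-1,21,-22,0,0,0,0],[-1,30,-35,0,0,0,0],[-1,38,-48,0,0,0,0],[-1,44,-61,0,0,0,0],[-1,50,-75,0,0,0,0],[-1,52,-82,0,0,0,0],[-1,54,-88,0,0,0,0],[-1,55,-92,0,0,0,0],[-1,55,-92,0,0,0,0]]]}}

```text
t: 28.55
eef_pos: [0.5466, -0.1087, 0.0766]
tool_rot: [0.0, 0.724, 0.69, 0.0]
contact_force: [1.2, 1.3, 3.9]
gripper_width: 0.003
grasp_force: 1.6
```

```bash
python3 d.py deck=.025,-.0,.075
python3 - <<'E'
from h import *
cs=cams();crop(cs["top"],220,120,180,145,4.4,"t6.png")
E
```

```text
t 28.55 tcp [ 0.5466 -0.1087  0.0766] deck [ 0.0403 -0.0023] yaw err deg 0.18 tilt 0.02 w 0.003 gf 1.6 F [1.2 1.3 3.9]
deck=.025,-.0,.075 world [ 0.5314 -0.1057  0.075 ] delta mm [  2.3 -15.3   1.6]
```

View pics/t6.png

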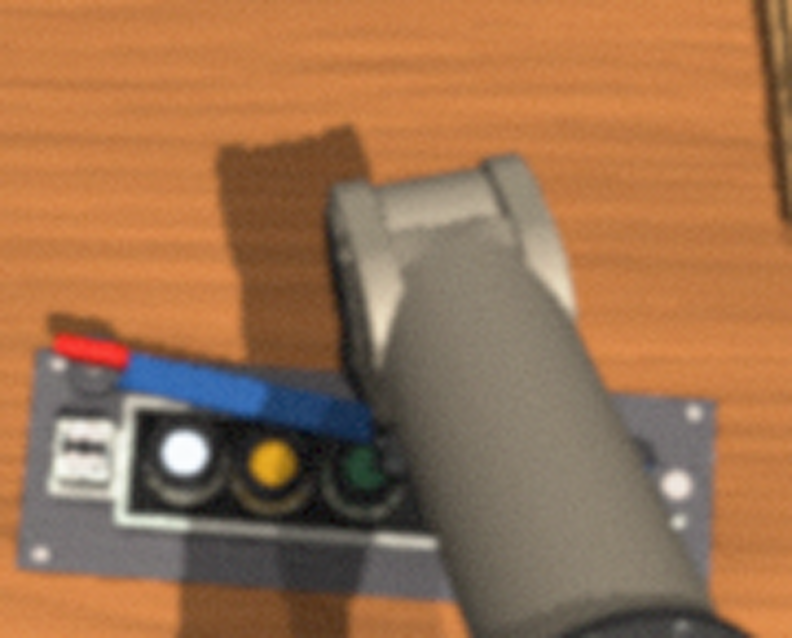

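The bar is still about 0.12 rad open, and the jars are undisturbed. I'll keep pushing gently to the stop.

Emit:
{"api": "step_arm", "payload": {"increments": [[[-1,0,-4,0,0,0,0],[-1,0,-8,0,0,0,0],[-1,0,-12,0,0,0,0],[-1,0,-14,0,0,0,0],[-1,0,-14,0,0,0,0]]]}}

```text
t: 29.07
eef_pos: [0.5328, -0.1079, 0.0765]
tool_rot: [-0.0, 0.724, 0.69, 0.0]
contact_force: [0.7, 3.1, 5.7]
gripper_width: 0.0
grasp_force: 2.8
```

Emit:
{"api": "step_arm", "payload": {"increments": [[[-1,0,-2,0,0,0,0],[-1,0,-4,0,0,0,0],[-1,0,-5,0,0,0,0],[-1,0,-5,0,0,0,0]]]}}

```text
t: 29.4
eef_pos: [0.5279, -0.1078, 0.0765]
tool_rot: [-0.0, 0.724, 0.69, 0.0]
contact_force: [0.7, 3.7, 6.0]
gripper_width: 0.002
grasp_force: 3.1
```

```bash
python3 d.py
python3 - <<'E'
from h import *
c=bot.read_camera("top");hsv=cv2.cvtColor(c["image"],cv2.COLOR_RGB2HSV)
m=cv2.inRange(hsv,(104,140,90),(115,255,255));m[:,:240]=0;m[:,320:]=0
ys,xs=np.nonzero(m);s=(xs<297)&(ys>180)&(ys<245);print(s.sum())
P_=np.array([onz(c,[x,y],.083)[:2] for x,y in zip(xs[s],ys[s])])
C=np.array([.5064,-.1044]);E=np.array([[.9987,-.0503],[.0503,.9987]]);D=(P_-C)@E.T
for y in np.arange(.0,.15,.02):
    k=abs(D[:,1]-y)<.01
    if k.sum()>5:print(round(y,2),k.sum(),D[k,0].mean().round(4))
E
```

```text
t 29.40 tcp [ 0.5279 -0.1078  0.0765] deck [ 0.0216 -0.0023] yaw err deg 0.18 tilt 0.05 w 0.002 gf 3.1 F [0.7 3.7 6. ]
362
0.04 44 0.0085
0.06 53 0.0083
0.08 63 0.0083
0.1 67 0.0097
0.12 57 0.0105
0.14 64 0.0095
```

Emit:
{"api": "step_arm", "payload": {"increments": [[[-1,0,-2,-1,0,0,0],[-1,0,-4,-2,0,0,0],[-1,0,-5,-2,0,0,0],[-1,0,-5,-2,0,0,0]]]}}

```text
t: 29.78
eef_pos: [0.5218, -0.1087, 0.0778]
tool_rot: [-0.0, 0.724, 0.69, -0.001]
contact_force: [-0.5, -0.2, -0.7]
gripper_width: 0.001
grasp_force: 0.0
```

```bash
python3 d.py
cat > bar.py <<'E'
from h import *
c=bot.read_camera("top");hsv=cv2.cvtColor(c["image"],cv2.COLOR_RGB2HSV)
m=cv2.inRange(hsv,(104,140,90),(115,255,255));m[:,:240]=0;m[:,320:]=0
ys,xs=np.nonzero(m);s=(xs<297)&(ys>180)&(ys<245)
P_=np.array([onz(c,[x,y],.083)[:2] for x,y in zip(xs[s],ys[s])])
C=np.array([.5064,-.1044]);E=np.array([[.9987,-.0503],[.0503,.9987]]);D=(P_-C)@E.T
for y in np.arange(.0,.15,.02):
    k=abs(D[:,1]-y)<.01
    if k.sum()>5:print(round(y,2),k.sum(),D[k,0].mean().round(4))
E
python3 bar.py
```

```text
t 29.78 tcp [ 0.5218 -0.1087  0.0778] deck [ 0.0156 -0.0035] yaw err deg 0.13 tilt 0.09 w 0.001 gf 0.0 F [-0.5 -0.2 -0.7]
0.04 45 0.001
0.06 59 0.0009
0.08 59 0.0007
0.1 71 0.0009
0.12 74 -0.0001
0.14 67 0.0001
```

Emit:
{"api": "step_arm", "payload": {"increments": [[[-1,0,-2,0,0,0,0],[-1,0,-3,0,0,0,0],[-1,0,-4,0,0,0,0],[-1,0,-4,0,0,0,0]]]}}

```text
t: 30.17
eef_pos: [0.521, -0.1081, 0.0787]
tool_rot: [0.002, 0.724, 0.69, 0.002]
contact_force: [6.2, -0.6, -4.3]
gripper_width: 0.002
grasp_force: 3.2
```

```bash
python3 d.py; python3 bar.py|tail -3
```

```text
t 30.17 tcp [ 0.521  -0.1081  0.0787] deck [ 0.0148 -0.003 ] yaw err deg 0.17 tilt 0.27 w 0.002 gf 3.2 F [ 6.2 -0.6 -4.3]
0.1 72 0.0007
0.12 73 -0.0003
0.14 69 -0.0003
```

The bar is against its stop: a 6 N reaction with no further motion. I'll back off and look at the wing.

Emit:
{"api": "step_arm", "payload": {"increments": [[[-1,0,15,0,0,0,0],[-1,0,35,0,0,0,0],[-1,0,60,-30,0,0,0],[-1,0,80,-70,0,0,0],[-1,-20,80,-110,0,0,0],[0.6,-50,80,-130,0,0,0],[0.6,-80,80,-130,0,0,0]]]}}

```text
t: 30.8
eef_pos: [0.5985, -0.1919, 0.2148]
tool_rot: [0.004, 0.723, 0.691, 0.003]
contact_force: [0.1, -0.9, 0.7]
gripper_width: 0.272
grasp_force: 0.0
```

```bash
python3 d.py
python3 - <<'E'
from h import *
cs=cams()
a=cv2.resize(cs["top"]["image"][165:265,220:390,::-1],None,fx=4.6,fy=3,interpolation=cv2.INTER_CUBIC)
a=cs["top"]["image"][178:238,220:280,::-1];b=cs["scene"]["image"][215:275,290:350,::-1]
cv2.imwrite("pics/w.png",cv2.resize(np.hstack([a,b]),None,fx=6.6,fy=6.6,interpolation=cv2.INTER_CUBIC))
E
python3 bar.py
```

```text
t 30.80 tcp [ 0.5985 -0.1919  0.2148] deck [ 0.0964 -0.0827] yaw err deg 0.32 tilt 0.55 w 0.272 gf 0.0 F [ 0.1 -0.9  0.7]
0.02 19 -0.0011
0.04 61 -0.0
0.06 67 0.0012
0.08 70 -0.0005
0.1 72 0.0007
0.12 73 -0.0003
0.14 70 -0.0004
```

View pics/w.png

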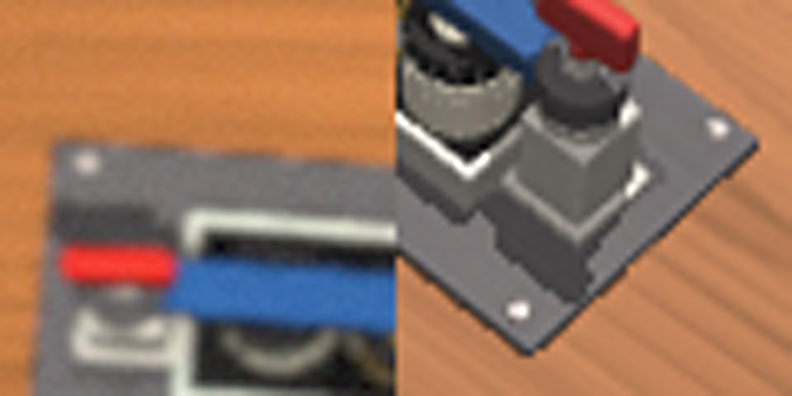

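```bash
cat > wing.py <<'E'
from h import *
c=bot.read_camera("top");hsv=cv2.cvtColor(c["image"],cv2.COLOR_RGB2HSV)
m=cv2.inRange(hsv,(0,170,100),(6,255,255))|cv2.inRange(hsv,(174,170,100),(179,255,255))
m[:,:215]=0;m[:,262:]=0;m[:190]=0;m[245:]=0
ys,xs=np.nonzero(m)
P_=np.array([onz(c,[x,y],.127)[:2] for x,y in zip(xs,ys)])
C=np.array([.5064,-.1044]);E=np.array([[.9987,-.0503],[.0503,.9987]]);D=(P_-C)@E.T
mu=D.mean(0);w,v=np.linalg.eigh(np.cov(D.T));a=v[:,1]*np.sign(v[1,1])
print(len(D),"centre deck",mu.round(4),"world",P_.mean(0).round(4),"angle cw from deck y",np.arctan2(*a).round(3),"sd",np.sqrt(w).round(4))
E
python3 wing.py
```

```text
80 centre deck [-0.0009  0.1748] world [0.5143 0.0703] angle cw from deck y -0.037 sd [0.0037 0.0113]
```

The wing is centred on the hole and lies along the bar within 0.04 rad. I'll line up over it with the fingers closing across its 12 mm thickness.

Emit:
{"api": "step_arm", "payload": {"increments": [[[0,41,-15,0,0,0,0.3],[0,82,-30,0,0,0,0.3],[0,123,-46,0,0,0,0.3],[0,164,-62,10,0,0,0.3],[0,205,-78,25,0,0,0.3],[0,240,-90,40,0,0,0.3],[0,257,-97,45,0,0,0.3],[0,257,-97,45,0,0,0.3],[0,257,-97,45,0,0,0.3]]]}}

```text
t: 31.75
eef_pos: [0.5082, 0.0729, 0.1624]
tool_rot: [-0.001, 0.723, 0.691, -0.001]
contact_force: [0.2, -0.5, -0.1]
gripper_width: 0.496
grasp_force: 0.0
```

```bash
python3 d.py deck=-.0005,.175,.102; python3 -c "
from station import bot;print(bot.get_obs()['q'].round(3))"
```

```text
t 31.75 tcp [0.5082 0.0729 0.1624] deck [-0.0072  0.1772] yaw err deg 0.26 tilt 0.15 w 0.496 gf 0.0 F [ 0.2 -0.5 -0.1]
deck=-.0005,.175,.102 world [0.5147 0.0704 0.102 ] delta mm [-2.2  6.8 60.3]
[ 0.225  0.356 -0.588  1.973  0.251  0.887 -0.54 ]
```

Emit:
{"api": "step_arm", "payload": {"increments": [[[0,-2,6.5,10,0,0,0],[0,-2,6.5,25,0,0,0],[0,-2,6.5,40,0,0,0],[0,-2,6.5,52,0,0,0],[0,-2,6.5,60,0,0,0],[0,-2,6.5,60,0,0,0],[0,-2,6.5,60,0,0,0]]]}}

```text
t: 32.33
eef_pos: [0.5167, 0.0669, 0.1029]
tool_rot: [-0.0, 0.726, 0.688, -0.0]
contact_force: [-0.2, -0.4, 0.6]
gripper_width: 0.498
grasp_force: 0.0
```

```bash
python3 d.py deck=-.0005,.175,.102
```

```text
t 32.33 tcp [0.5167 0.0669 0.1029] deck [0.0017 0.1716] yaw err deg -0.17 tilt 0.05 w 0.498 gf 0.0 F [-0.2 -0.4  0.6]
deck=-.0005,.175,.102 world [0.5147 0.0704 0.102 ] delta mm [ 3.4 -2.2  0.9]
```

Emit:
{"api": "step_arm", "payload": {"increments": [[[0,3,-2,1,0,0,0],[-0.4,3,-2,1,0,0,0],[-0.7,3,-2,1,0,0,0],[-1,3,-2,1,0,0,0],[-1,3,-2,1,0,0,0],[-1,3,-2,1,0,0,0],[-1,3,-2,1,0,0,0]]], "force": 30}}

```text
t: 32.92
eef_pos: [0.5152, 0.0706, 0.1026]
tool_rot: [0.0, 0.725, 0.688, 0.0]
contact_force: [1.1, 0.9, 1.9]
gripper_width: 0.128
grasp_force: 35.3
```

```bash
python3 d.py deck=-.0005,.175,.102
```

```text
t 32.92 tcp [0.5152 0.0706 0.1026] deck [-0.      0.1752] yaw err deg -0.13 tilt 0.06 w 0.128 gf 35.3 F [1.1 0.9 1.9]
deck=-.0005,.175,.102 world [0.5147 0.0704 0.102 ] delta mm [-0.2 -0.5  0.6]
```

Gripped at the wing's thickness (0.128 × 85 mm ≈ 11 mm) on its axis. Now push down 13 mm.

Emit:
{"api": "step_arm", "payload": {"increments": [[[-1,0,0,3,0,0,0],[-1,0,0,6,0,0,0],[-1,0,0,9,0,0,0],[-1,0,0,11,0,0,0],[-1,0,0,12.5,0,0,0],[-1,0,0,13,0,0,0],[-1,0,0,13,0,0,0],[-1,0,0,13,0,0,0]]], "force": 50}}

```text
t: 33.58
eef_pos: [0.5151, 0.0706, 0.0904]
tool_rot: [0.0, 0.725, 0.688, 0.0]
contact_force: [-4.6, -0.4, 14.2]
gripper_width: 0.125
grasp_force: 57.3
```

```bash
python3 d.py
```

```text
t 33.58 tcp [0.5151 0.0706 0.0904] deck [-1.000e-04  1.752e-01] yaw err deg -0.13 tilt 0.06 w 0.125 gf 57.3 F [-4.6 -0.4 14.2]
```

It went down 12.2 mm at 14 N, so it has entered the slots and bottomed. Now turn clockwise, which is positive about the tool z.

Emit:
{"api": "step_arm", "payload": {"increments": [[[-1,0,0,0,0,0,7],[-1,0,0,0,0,0,14],[-1,0,0,0,0,0,21],[-1,0,0,0,0,0,28],[-1,0,0,0,0,0,35],[-1,0,0,0,0,0,42],[-1,0,0,0,0,0,49],[-1,0,0,0,0,0,56],[-1,0,0,0,0,0,62],[-1,0,0,0,0,0,62]]]}}

```text
t: 34.42
eef_pos: [0.5134, 0.0714, 0.0904]
tool_rot: [-0.0, 0.977, 0.214, -0.001]
contact_force: [-9.4, 0.9, 19.1]
gripper_width: 0.125
grasp_force: 57.8
```

```bash
python3 d.py; python3 -c "
from station import bot;o=bot.get_obs();print(o['q'].round(3),o['torque'].round(2))"
```

```text
t 34.42 tcp [0.5134 0.0714 0.0904] deck [-0.0018  0.176 ] yaw err deg -62.39 tilt 0.12 w 0.125 gf 57.8 F [-9.4  0.9 19.1]
[-0.032  0.427 -0.278  2.03   0.175  0.709 -1.559] [ 0.29  2.12 -0.03]
```

Emit:
{"api": "step_arm", "payload": {"increments": [[[-1,0,0,0,0,0,7],[-1,0,0,0,0,0,14],[-1,0,0,0,0,0,21],[-1,0,0,0,0,0,28],[-1,0,0,0,0,0,35],[-1,0,0,0,0,0,42],[-1,0,0,0,0,0,49],[-1,0,0,0,0,0,56],[-1,0,0,0,0,0,63],[-1,0,0,0,0,0,64]]]}}

```text
t: 35.25
eef_pos: [0.5133, 0.0735, 0.0904]
tool_rot: [-0.001, 0.942, -0.336, -0.002]
contact_force: [-9.2, 6.6, 18.9]
gripper_width: 0.129
grasp_force: 57.6
```

```bash
python3 d.py; python3 -c "
from station import bot;o=bot.get_obs();print(o['q'].round(3),o['torque'].round(2))"
```

```text
t 35.25 tcp [0.5133 0.0735 0.0904] deck [-0.002  0.178] yaw err deg -126.35 tilt 0.19 w 0.129 gf 57.6 F [-9.2  6.6 18.9]
[-2.520e-01  4.120e-01 -1.100e-02  2.045e+00  2.000e-03  6.860e-01
 -2.519e+00] [ 1.28  2.34 -0.01]
```

Emit:
{"api": "step_arm", "payload": {"increments": [[[-1,0,0,0,0,0,3],[-1,0,0,0,0,0,4],[-1,0,0,-1,0,0,4],[-0.5,0,0,-1,0,0,2],[0,0,0,-1,0,0,2],[0,0,0,-1,0,0,2],[0,0,0,-15,0,0,2],[0,0,0,-45,0,0,2],[0,0,0,-85,0,0,2],[0,0,0,-120,0,0,2]]]}}

```text
t: 36.08
eef_pos: [0.5144, 0.0698, 0.2104]
tool_rot: [0.0, 0.936, -0.351, -0.001]
contact_force: [1.7, -0.5, 0.5]
gripper_width: 0.5
grasp_force: 0.0
```

Emit:
{"api": "step_arm", "payload": {"increments": [[[0,40,0,0,0,0,0],[0,80,0,0,0,0,0],[0,120,0,0,0,0,0],[0,150,0,0,0,0,0],[0,150,0,0,0,0,0]]]}}

```text
t: 36.5
eef_pos: [0.6314, -0.035, 0.2088]
tool_rot: [0.001, 0.935, -0.354, 0.002]
contact_force: [0.5, 0.6, 0.4]
gripper_width: 0.502
grasp_force: 0.0
```

```bash
python3 d.py; python3 wing.py; python3 bar.py; python3 spots.py
python3 - <<'E'
from h import *
cs=cams()
a=cs["top"]["image"][178:253,220:320,::-1];b=cs["scene"]["image"][205:280,250:350,::-1]
cv2.imwrite("pics/w2.png",cv2.resize(np.hstack([a,b]),None,fx=4,fy=4,interpolation=cv2.INTER_CUBIC))
E
```

```text
t 36.50 tcp [ 0.6314 -0.035   0.2088] deck [0.1213 0.0756] yaw err deg -128.63 tilt 0.25 w 0.502 gf 0.0 F [0.5 0.6 0.4]
68 centre deck [-0.0017  0.1745] world [0.5135 0.07  ] angle cw from deck y -0.918 sd [0.0032 0.0113]
0.14 40 -0.0002
blue 51 bench [0.52   0.0439] | deck [0.0042 0.1482]
white 16 bench [ 0.5038 -0.2875] | deck [ 0.0047 -0.1808]
```

View pics/w2.png

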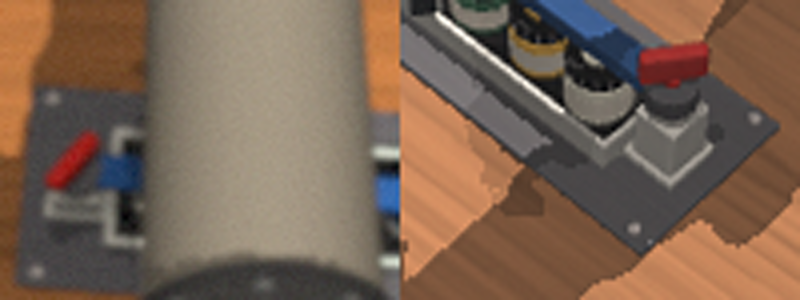

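The wing is at −0.918 + π = 2.22 rad, so it is fully turned. I'll check by triangulation that it stayed down.

```bash
python3 - <<'E'
from h import *
cs=cams()
# wing top-edge midpoint: read off w2.png: top-view red centroid (top face), scene top face ends (641,62)->(708,44) upper edge
T=np.array([220+73/4,178+160/4]);
S=np.array([250+(674-400)/4,205+54/4])
print(tri(cs,S,T))
for z in(.115,.127):
    q=onz(cs["top"],T,z);p=proj(cs["scene"],np.array([.5144,.0704,z]));print(z,q,((p-[250,205])*4+[400,0]).round(0))
E
python3 spots.py
```

```text
(array([0.5155, 0.0707, 0.1111]), [[-1.1, -0.1], [-0.6, 0.4]])
0.115 [0.5159 0.0689 0.115 ] [671.  48.]
0.127 [0.5139 0.0681 0.127 ] [672.  36.]
blue 39 bench [0.5199 0.0456] | deck [0.004  0.1499]
white 17 bench [ 0.5034 -0.2874] | deck [ 0.0044 -0.1807]
```

Emit:
{"api": "step_arm", "payload": {"increments": [[[0,40,0,-20,0,0,0],[0,80,0,-20,0,0,0],[0,120,0,-20,0,0,0],[0,160,0,-20,0,0,0],[0,190,0,-20,0,0,0],[0,190,0,-20,0,0,0]]]}}

```text
t: 37.4
eef_pos: [0.7733, -0.1584, 0.2278]
tool_rot: [0.002, 0.936, -0.353, 0.001]
contact_force: [-2.1, -1.3, 0.2]
gripper_width: 0.502
grasp_force: 0.0
```

```bash
python3 d.py; python3 wing.py; python3 bar.py
python3 - <<'E'
from h import *
cs=cams();crop(cs["scene"],190,140,170,130,4.6,"s9.png")
E
```

```text
t 37.40 tcp [ 0.7733 -0.1584  0.2278] deck [ 0.2692 -0.0405] yaw err deg -128.4 tilt 0.22 w 0.502 gf 0.0 F [-2.1 -1.3  0.2]
74 centre deck [-0.0007  0.1744] world [0.5145 0.0698] angle cw from deck y -0.954 sd [0.0034 0.0114]
0.04 35 0.002
0.06 66 0.002
0.08 56 0.0015
0.1 53 0.0014
0.12 58 0.0018
0.14 53 0.0004
```

View pics/s9.png

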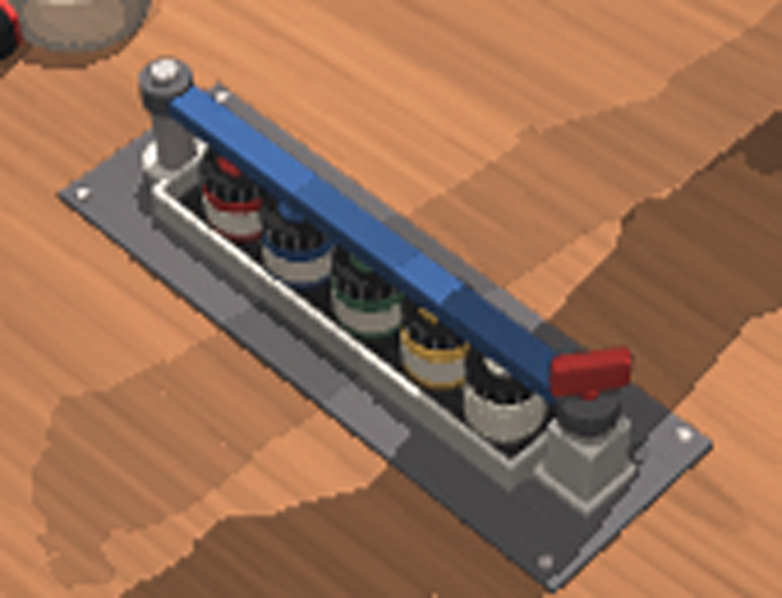

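The wing top triangulates to about 0.111 m, against 0.127 m when up, so the screw is down. The picture shows all five jars upright in the row, the bar shut, and the wing at crop (590,370) turned. I'm handing the job in.

```bash
python3 -c "
from station import bot;print(bot.hand_in())"
```

```text
the job is handed in; nothing more can be done
None
```

I handed in the job with all five jars upright in the tray, the bar shut against its stop and the wing screw locked down at about 2.2 rad; the hand-in returned no verdict.

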